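# Turn a tray of sensor cartridges face up

## Robot

A 7-joint arm with a two-finger parallel gripper is mounted at the origin on the work surface. World frame = base frame: x ahead of the robot, y to its left, z up, the work surface at z = 0. Lengths are in m, angles in rad, forces in N, time in s.
With the tool pointing down it reaches from about 0.425 to 0.825 m from the base axis. Payload 3.6 kg.
Tool frame: the origin (TCP) lies where the fingers leave the gripper's body, on its centre line; the fingertips stand 73 mm ahead of it and the grasp point (between the pads) lies 54 mm ahead of it; z points along the fingers, x is the direction in which the jaws open and shut, and the axes are right-handed (so a half turn about z gives the same grasp; the last joint's range is limited). The gripper opens to 85 mm and grips with 20 to 120 N. Pads are 22 mm wide; open, the fingers measure 114 mm over their backs; the gripper's body (76 mm by 85 mm) begins 54 mm behind the grasp point. The pads swing forward as they close: fully open they stand 13 mm farther back than shut.
Start: joints at [-1.371, 0.615, -0.013, 1.423, 0.008, 1.103, -0.04], TCP at [0.146, 0.633, 0.304] pointing down, gripper open.
Joint ranges: [-3.12, 3.12], [-0.3, 2.06], [-1.34, 1.32], [0.26, 2.42], [-1.36, 4.5], [0.01, 1.98], [-2.84, 2.84]. Speed limits (rad/s): [2.79, 2.79, 3.14, 3.14, 3.14, 3.14, 3.14].

## Interface

Orientations are given as a rotation vector (axis times angle).
In Python, from bench import bot gives the robot as it stands. The module is installed in compiled form; this text tells all that it offers.
- The arm moves only by the tool jog_arm, never from a script. Its argument "motion" is a list of rows, each an object of numbers: "claw": the opening in per cent of the stroke, from 0 (shut) to 100 (fully open); "dx", "dy", "dz": the shift along the tool's x, y, z in m; "wx", "wy", "wz": the turn, a rotation vector about the tool's x, y, z in degrees. A call has 1 to 8 rows; each row is the pose to reach, as a shift and turn from the pose commanded when the call began, along the tool's axes at that moment; what a row does not reach only later rows make up. A row lasts 1/10 s, in which the tool goes at most 50 mm and 8.59 degrees, less where a joint would pass 70% of its speed; a pose out of reach is approached as far as the arm can. A call with a gripper value outside its range is refused whole. The fingers move at their own pace and stop on an object; "force" is the grip in N (left out, the last holds). Time passes only in rows, so rows that repeat a pose let the fingers close. It gives the time, the measured TCP pose, the force and the opening at its end, in the units of the state.
- bot.sense(): the state, without advancing time (a new reading comes with each control period).
- bot.get_image(name): name is "side" or "top"; returns a dict with "pixels" (480x640x3 uint8, red, green, blue), "z_map" (480x640 float32, m along the optical axis (not along the pixel's ray), 0 where there is no reading), "fx", "fy", "cx", "cy" (pixels), "R" (3x3) and "t" (3): a world point X has camera coordinates R X + t. Camera axes: x right, y down, z forward; pixel columns grow to the right and rows downward; lengths in m; the calibration is good to about 2 mm. A picture is of the moment at which its call begins.
- bot.sign_off(): hands the job in, once; it reports no verdict.
The state is a dict: "time_s": time; "qpos": joint angles; "joint_vel": joint speeds; "joint_efforts": joint torques, N m; "position": TCP position; "eef_rot": TCP orientation; "force": force on the tool from outside, world axes, zero at the start; "torque": the same for the moment, N m; "gripper_width": opening from 0.0 (shut) to 1.0 (fully open).
Only numpy, scipy, OpenCV 4.12 (cv2) and the standard library are available. Lean on these libraries where they do the work, as an engineer would, in place of code of your own. Each camera call takes 0.05 s, during which the arm holds its last target. There are 200 camera calls.

## Task

Square the dark grey loading tray into the corner of the aluminium plate, its short end flush against the long fence and its long side against the side stop, and load every cartridge from the drying sheet into it, still face down, one to a pocket. Cap it with the empty tray, turn the two over together so that the cartridges end up lying face up in the other tray, and take the emptied tray off. Leave the filled tray squared in the same corner and the emptied tray lying flat on the grey mat, with the other things on the bench left alone.

Things in the scene. Friction and masses are not known exactly. Their poses are not given: they have to be found in the camera images.
- tray: The loading tray: loose, dark grey plastic, 58 mm (its x) by 90 mm (y), 20 mm high (z), about 140 g, four open pockets side by side along y; the same turned end for end. Starts askew on the plate, pockets up. Origin: centre of its underside; z out of its pocketed side. Its +x and -x side walls are 6 mm thick, tops level with the ribs.
- pocket (a point): Centre of the floor of the loading tray's first pocket, at x = 0, y = -31.5, z = 13 mm of the tray; the others are at y = -10.5, +10.5 and +31.5 mm. Each pocket is 46 mm long (x), 18 mm wide (y) and 7 mm deep; the 3 mm ribs between them have rounded tops. Axes as the tray's.
- cover: The empty tray, identical to the loading tray (origin: centre of its underside, z out of its pockets). Starts upside down on the grey mat, so its origin is on top. Face to face the two make a loose block 58 x 90 x 40 mm, nothing latches; 14 mm between pocket floors: a 12 mm cartridge rises 5 mm above the lower rim into the upper pocket and has 2 mm of play in height.
- cart0: A sensor cartridge: white plastic block, 40 mm (its x) by 14 mm (y) by 12 mm (z), about 14 g. Origin at its centre; +z points out of the sensing face, which bears a gold square between two small dark ports; the back is plain. Starts face down (z down) on the drying sheet. Some of the four cartridges may be absent.
- cart1: A sensor cartridge: white plastic block, 40 mm (its x) by 14 mm (y) by 12 mm (z), about 14 g. Origin at its centre; +z points out of the sensing face, which bears a gold square between two small dark ports; the back is plain. Starts face down (z down) on the drying sheet. Some of the four cartridges may be absent.
- cart2: A sensor cartridge: white plastic block, 40 mm (its x) by 14 mm (y) by 12 mm (z), about 14 g. Origin at its centre; +z points out of the sensing face, which bears a gold square between two small dark ports; the back is plain. Starts face down (z down) on the drying sheet. Some of the four cartridges may be absent.
- cart3: A sensor cartridge: white plastic block, 40 mm (its x) by 14 mm (y) by 12 mm (z), about 14 g. Origin at its centre; +z points out of the sensing face, which bears a gold square between two small dark ports; the back is plain. Starts face down (z down) on the drying sheet. Some of the four cartridges may be absent.
- plate: The locating plate, fixed: aluminium, 150 mm (its x) by 230 mm (y), 8 mm thick; origin at the centre of its underside, z up. Two dark steel fences 14 mm high and 12 mm thick stand on it: the long fence across its +y end, its face at y = +100 mm from x = -63 to +52; the short side stop, its face at x = +40 mm, only from y = +85 mm to the long fence, the rest of that side being open.
- home (a point): Point on the plate's top face (8 mm above the bench) where the centre of a tray's underside lies when the tray is squared in the corner: plate x = +11, y = +55 mm. Axes as the plate's: a squared tray has its x along this x (either way round), its short end flush on the long fence at +y and its long side on the side stop at +x.
- sheet: The drying sheet, fixed: flat blue-grey sheet 200 mm (x) by 150 mm (y), 2 mm thick, to the left or right of the plate; origin at the centre of its underside.
- mat: The tray mat, fixed: flat light-grey mat 200 mm (x) by 150 mm (y), 2 mm thick, on the other side of the plate; origin at the centre of its underside.
- media_bottle: Bystander: closed amber bottle with an orange cap, 64 mm across, 120 mm high, origin under its centre.
- tip_box: Bystander: pipette tip box, 122 x 84 x 77 mm high, origin under its centre, beyond the plate.
- pipette: Bystander: pipette lying beyond the plate, about 290 mm long, 30 mm high, origin under its middle.
- tube_rack: Bystander, fixed: blue tube rack 100 x 200 mm, 100 mm high, at the far left; origin under its centre.

How it is judged:
On the way, in this order (a step that is already met when the one before it is completed fails the run):
1. the loading tray is squared in the corner, pockets up (x of tray in the frame of home between -0.003 and 0.003 m and y of tray in the frame of home between -0.003 and 0.003 m and angle between the x axis of tray and the x axis of home, either way round below 0.04 rad and angle between tray's own z axis and vertical below 0.1 rad and linear speed of tray below 0.02 m/s), for 0.2 s.
2. every cartridge lies face down in a pocket of the loading tray (x of cart0 in the frame of tray between -0.0045 and 0.0045 m and y of cart0 in the frame of tray between -0.037 and 0.037 m and z of cart0 in the frame of tray between 0.016 and 0.0215 m and angle between each of cart0, cart1, cart2, cart3's own z axis and vertical above 2.94 rad and x of cart1 in the frame of tray between -0.0045 and 0.0045 m and y of cart1 in the frame of tray between -0.037 and 0.037 m and z of cart1 in the frame of tray between 0.016 and 0.0215 m and x of cart2 in the frame of tray between -0.0045 and 0.0045 m and y of cart2 in the frame of tray between -0.037 and 0.037 m and z of cart2 in the frame of tray between 0.016 and 0.0215 m and x of cart3 in the frame of tray between -0.0045 and 0.0045 m and y of cart3 in the frame of tray between -0.037 and 0.037 m and z of cart3 in the frame of tray between 0.016 and 0.0215 m), for 0.2 s.
3. the empty tray caps the loading tray, face to face, with the cartridges between (x of cover in the frame of tray between -0.006 and 0.006 m and y of cover in the frame of tray between -0.0055 and 0.0055 m and z of cover in the frame of tray between 0.037 and 0.044 m and angle between the x axis of cover and the x axis of tray, either way round below 0.08 rad and angle between the z axis of cover and the z axis of tray, either way round below 0.08 rad and x of cart0 in the frame of tray between -0.006 and 0.006 m and y of cart0 in the frame of tray between -0.04 and 0.04 m and z of cart0 in the frame of tray between 0.016 and 0.024 m and x of cart1 in the frame of tray between -0.006 and 0.006 m and y of cart1 in the frame of tray between -0.04 and 0.04 m and z of cart1 in the frame of tray between 0.016 and 0.024 m and x of cart2 in the frame of tray between -0.006 and 0.006 m and y of cart2 in the frame of tray between -0.04 and 0.04 m and z of cart2 in the frame of tray between 0.016 and 0.024 m and x of cart3 in the frame of tray between -0.006 and 0.006 m and y of cart3 in the frame of tray between -0.04 and 0.04 m and z of cart3 in the frame of tray between 0.016 and 0.024 m and angle between tray's own z axis and vertical below 0.1 rad), for 0.2 s.
4. the two trays are being turned over, still face to face with the cartridges between them (x of cover in the frame of tray between -0.006 and 0.006 m and y of cover in the frame of tray between -0.0055 and 0.0055 m and z of cover in the frame of tray between 0.037 and 0.044 m and angle between the x axis of cover and the x axis of tray, either way round below 0.08 rad and angle between the z axis of cover and the z axis of tray, either way round below 0.08 rad and x of cart0 in the frame of tray between -0.006 and 0.006 m and y of cart0 in the frame of tray between -0.04 and 0.04 m and z of cart0 in the frame of tray between 0.016 and 0.024 m and x of cart1 in the frame of tray between -0.006 and 0.006 m and y of cart1 in the frame of tray between -0.04 and 0.04 m and z of cart1 in the frame of tray between 0.016 and 0.024 m and x of cart2 in the frame of tray between -0.006 and 0.006 m and y of cart2 in the frame of tray between -0.04 and 0.04 m and z of cart2 in the frame of tray between 0.016 and 0.024 m and x of cart3 in the frame of tray between -0.006 and 0.006 m and y of cart3 in the frame of tray between -0.04 and 0.04 m and z of cart3 in the frame of tray between 0.016 and 0.024 m and angle between tray's own z axis and vertical between 1 and 2.2 rad), for 0.1 s.
5. the two trays are turned right over, still face to face, the other tray below (x of cover in the frame of tray between -0.006 and 0.006 m and y of cover in the frame of tray between -0.0055 and 0.0055 m and z of cover in the frame of tray between 0.037 and 0.044 m and angle between the x axis of cover and the x axis of tray, either way round below 0.08 rad and angle between the z axis of cover and the z axis of tray, either way round below 0.08 rad and x of cart0 in the frame of tray between -0.006 and 0.006 m and y of cart0 in the frame of tray between -0.04 and 0.04 m and z of cart0 in the frame of tray between 0.016 and 0.024 m and x of cart1 in the frame of tray between -0.006 and 0.006 m and y of cart1 in the frame of tray between -0.04 and 0.04 m and z of cart1 in the frame of tray between 0.016 and 0.024 m and x of cart2 in the frame of tray between -0.006 and 0.006 m and y of cart2 in the frame of tray between -0.04 and 0.04 m and z of cart2 in the frame of tray between 0.016 and 0.024 m and x of cart3 in the frame of tray between -0.006 and 0.006 m and y of cart3 in the frame of tray between -0.04 and 0.04 m and z of cart3 in the frame of tray between 0.016 and 0.024 m and angle between tray's own z axis and vertical above 3 rad), for 0.2 s.
At the end, for the whole second after the job is handed in: The former empty tray is squared in the corner, pockets up (within 3 mm and 0.04 rad of flush with both fences), every cartridge lies face up on a pocket floor in it, the emptied tray lies flat, either way up, centred somewhere over the grey mat, and all are at rest (x of cover in the frame of home between -0.003 and 0.003 m and y of cover in the frame of home between -0.003 and 0.003 m and angle between the x axis of cover and the x axis of home, either way round below 0.04 rad and angle between cover's own z axis and vertical below 0.06 rad and z of cover in the frame of home between -0.003 and 0.004 m and x of cart0 in the frame of cover between -0.0045 and 0.0045 m and y of cart0 in the frame of cover between -0.037 and 0.037 m and z of cart0 in the frame of cover between 0.016 and 0.0215 m and angle between each of cart0, cart1, cart2, cart3's own z axis and vertical below 0.2 rad and x of cart1 in the frame of cover between -0.0045 and 0.0045 m and y of cart1 in the frame of cover between -0.037 and 0.037 m and z of cart1 in the frame of cover between 0.016 and 0.0215 m and x of cart2 in the frame of cover between -0.0045 and 0.0045 m and y of cart2 in the frame of cover between -0.037 and 0.037 m and z of cart2 in the frame of cover between 0.016 and 0.0215 m and x of cart3 in the frame of cover between -0.0045 and 0.0045 m and y of cart3 in the frame of cover between -0.037 and 0.037 m and z of cart3 in the frame of cover between 0.016 and 0.0215 m and x of tray in the frame of mat between -0.1 and 0.1 m and y of tray in the frame of mat between -0.075 and 0.075 m and angle between the z axis of tray and the z axis of mat, either way round below 0.1 rad and height (world z) of tray between -0.005 and 0.03 m and linear speed of each of cart0, cart1, cart2, cart3, tray, cover below 0.02 m/s); the robot touches nothing.
It fails at once if the media bottle is pushed away or knocked over (distance of media_bottle from where it was at the start of the episode above 0.03 m or angle between media_bottle's own z axis and vertical above 0.5 rad).
It fails at once if the tip box is pushed away or knocked over (distance of tip_box from where it was at the start of the episode above 0.03 m or angle between tip_box's own z axis and vertical above 0.5 rad).
It fails at once if the pipette is pushed away or knocked over (distance of pipette from where it was at the start of the episode above 0.03 m or angle between pipette's own z axis and vertical above 0.5 rad).
Of cart0, cart1, cart2, cart3 only 2 to 4 are there at a start; the rules pass over those that are not, and their reading is None.
At some moment in a run one of cart0, cart1, cart2, cart3 may be knocked a few centimetres aside while the robot is not near it.
It also fails if it takes over 210 s, if anything falls off the work surface, if the arm or the gripper's body presses on something with over 40 N, if the wrist force passes 120 N, or if a joint passes its speed limit or range.

## Working session

There is one attempt and no reset: what is moved stays moved. The work goes in short steps, Python scripts to look and compute and a tool call to move; the robot and the scene stay as the last step left them, time stands still between calls to the robot, and variables do not carry over. Pictures are saved under pics/ and viewed, about 12 in all and at most 16, crops included, and the job is handed in when it is done.

Besides the shell and the picture viewer there is one more tool, called after "Call:" as name([rows], argument=value, ...), one row to a line, values as JSON. jog_arm: Moves the arm, as the interface text tells. Its arguments: {"type":"object","properties":{"motion":{"type":"array","items":{"type":"object","properties":{"claw":{"type":"number"},"dx":{"type":"number"},"dy":{"type":"number"},"dz":{"type":"number"},"wx":{"type":"number"},"wy":{"type":"number"},"wz":{"type":"number"}}}},"force":{"type":"number"}},"required":["motion"]}

```bash
ls; mkdir -p pics; cat > h.py <<'E'
import numpy as np, cv2
from bench import bot
from scipy.spatial.transform import Rotation as Ro
def shot(cam,name,crop=None,scale=1):
    im=bot.get_image(cam); np.savez(''+name+'.npz',**{k:np.array(v) for k,v in im.items()})
    p=im['pixels'][:,:,::-1]
    if crop: p=p[crop[1]:crop[3],crop[0]:crop[2]]
    if scale!=1: p=cv2.resize(p,None,fx=scale,fy=scale,interpolation=cv2.INTER_CUBIC)
    cv2.imwrite('pics/'+name+'.png',p); return im
def load(name): return dict(np.load(''+name+'.npz'))
def cloud(im):
    z=im['z_map'].astype(float); v,u=np.mgrid[:480,:640]
    c=np.stack([(u-im['cx'])/im['fx']*z,(v-im['cy'])/im['fy']*z,z],-1)
    return (c-im['t'])@im['R']   # R^T(c-t)
def at(im,u,v,h):  # intersection with plane z=h
    d=im['R'].T@np.array([(u-im['cx'])/im['fx'],(v-im['cy'])/im['fy'],1.]); o=-im['R'].T@im['t']
    return o+d*(h-o[2])/d[2]
def st():
    s=bot.sense(); print('t',round(s['time_s'],2),'pos',np.round(s['position'],4),'rot',np.round(s['eef_rot'],3),'F',np.round(s['force'],1),'w',round(s['gripper_width'],3)); return s
E
python3 - <<'E'
from h import *
st()
for c in ('top','side'):
    im=shot(c,c+'0'); print(c,-im['R'].T@im['t'],im['R'],im['fx'])
E
```

```text
pics
t 0.0 pos [0.146  0.6328 0.3027] rot [ 2.457  1.955 -0.003] F [1.1 0.7 0.4] w 1.0
top [0.43105108 0.00744515 1.14842922] [[ 0.01245484 -0.999886    0.00853574]
 [-0.98383865 -0.01377898 -0.1785263 ]
 [ 0.17862357 -0.00617428 -0.98389811]] 512.7653988575657
side [ 0.52537448 -0.94491665  0.8131408 ] [[ 0.99512172 -0.09743662  0.01545566]
 [-0.04933291 -0.62714184 -0.77734122]
 [ 0.08543439  0.77278666 -0.6288893 ]] 470.24469578726263
```

View pics/top0.png

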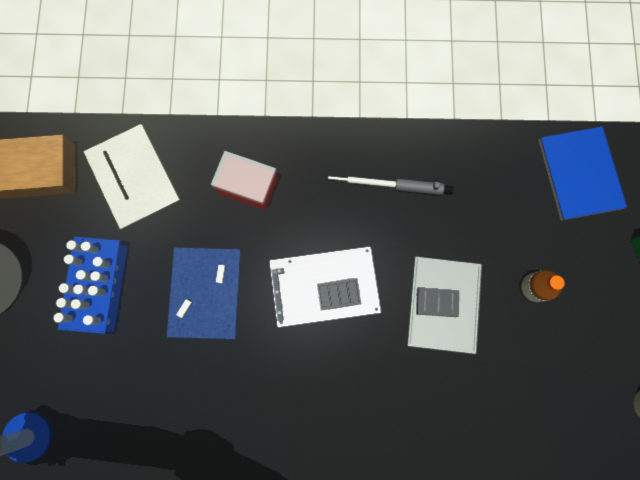

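View pics/side0.png

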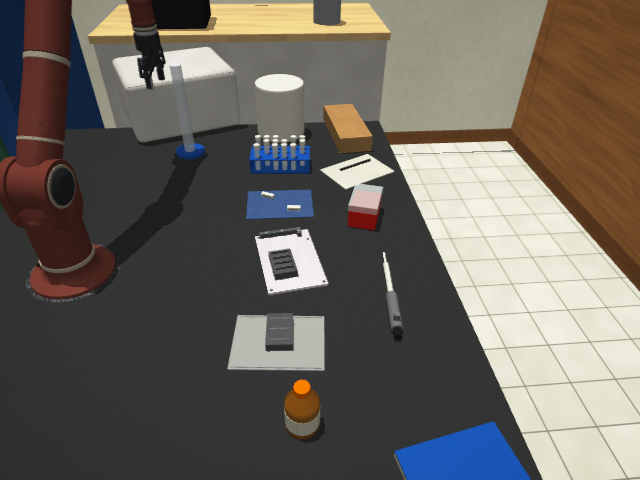

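Top view: 2 white cartridges on the sheet (~(221,273), (184,308)), plate centred ~(327,287) with its fence at the left (col ~278), tray ~(339,293), cover on the mat ~(438,302). I'll enlarge it.

```bash
python3 - <<'E'
from h import *
im=load('top0'); p=im['pixels'][:,:,::-1]
a=cv2.resize(p[240:335,262:388],None,fx=6,fy=6,interpolation=cv2.INTER_CUBIC)
cv2.imwrite('pics/c1.png',a)
P=cloud(im)
for n,(x0,y0,x1,y1),lo,hi in (('cover',(405,275,480,330),.015,.04),('tray',(315,272,368,315),.022,.04),('fence',(268,255,290,330),.017,.03),('plate',(268,245,385,330),.004,.013),('mat',(400,250,490,358),.0005,.006),('sheet',(160,240,245,345),.0005,.006),('cart',(160,240,245,345),.009,.03)):
    q=P[y0:y1,x0:x1].reshape(-1,3); q=q[(q[:,2]>lo)&(q[:,2]<hi)]
    if n=='cart': 
        for g in (q[q[:,1]>0.35],q): pass
    r=cv2.minAreaRect((q[:,:2]*1000).astype(np.float32)); print(n,len(q),np.round(r[0],1),np.round(r[1],1),round(r[2],1),'z',np.median(q[:,2]).round(4))
# carts by white mask
m=(p[:,:,::-1].min(2)>150).astype(np.uint8); m[:, :160]=0; m[:,245:]=0; m[:240]=0; m[345:]=0
n,l=cv2.connectedComponents(m)
for i in range(1,n):
    v,u=np.where(l==i)
    if len(v)<10: continue
    w=np.array([at(im,a,b,.014)[:2]*1000 for a,b in zip(u,v)]).astype(np.float32)
    r=cv2.minAreaRect(w); print('cart',len(v),w.mean(0),np.round(r[0],1),np.round(r[1],1),r[2],'zmap',np.median(P[v,u,2]))
E
```

```text
cover 1102 [ 513.8 -251.8] [90.9 58.3] 86.7 z 0.0218
tray 634 [528.8 -33.4] [57.9 89.9] 9.2 z 0.0262
fence 328 [526.6 100.3] [114.6  27.1] 3.0 z 0.0218
plate 5311 [544.9  -6.1] [187.4 260.2] 0.0 z 0.008
mat 4957 [ 513.9 -272.8] [203.1 243.3] 89.2 z 0.0023
sheet 5373 [532.1 271.9] [237.7 190.6] 2.4 z 0.0024
cart 252 [518.9 272.8] [ 89.9 151.7] 84.1 z 0.0139
cart 116 [570.78076 230.42014] [570.8 230.4] [14.5 39.1] 84.62095642089844 zmap 0.014182965848359468
cart 124 [493.2935  306.65695] [493.4 306.5] [14.7 39.6] 60.73594665527344 zmap 0.013864462381807607
```

View pics/c1.png

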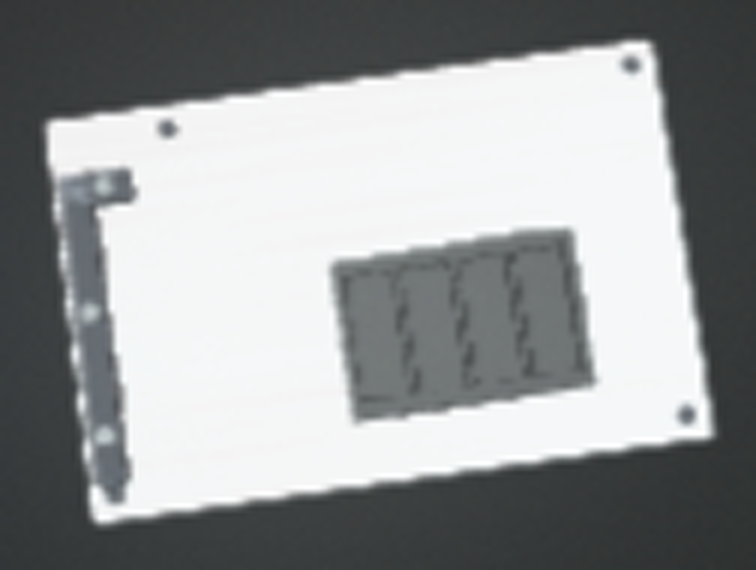

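```bash
cat >> h.py <<'E'
def rel(pos,R):
    "shift and rotvec(deg) in tool axes from measured pose to the target TCP pose"
    s=bot.sense(); R0=Ro.from_rotvec(s['eef_rot'])
    d=R0.inv().apply(np.array(pos)-s['position']); w=(R0.inv()*R).as_rotvec(degrees=True)
    print('d',np.round(d,4),'w',np.round(w,2)); return d,w
def down(yaw,tilt=0):
    "tool x at azimuth yaw (deg), pointing down; tilt deg about tool x"
    y=np.radians(yaw); x=np.array([np.cos(y),np.sin(y),0]); z=np.array([0,0,-1.])
    return Ro.from_matrix(np.stack([x,np.cross(z,x),z],1))*Ro.from_euler('x',tilt,degrees=True)
E
python3 - <<'E'
from h import *
im=load('top0'); p=im['pixels']
m=(p.min(2)>140).astype(np.uint8); m[:,:262]=0;m[:,388:]=0;m[:240]=0;m[335:]=0
n,l,s,_=cv2.connectedComponentsWithStats(m); i=1+np.argmax(s[1:,4]); v,u=np.where(l==i)
w=np.array([at(im,a,b,.008)[:2]*1000 for a,b in zip(u,v)]).astype(np.float32)
r=cv2.minAreaRect(w); print('plate',r)
P=cloud(im)
# dark tray mask at z .026
m2=(p.max(2)<140)&(P[:,:,2]>.017)&(P[:,:,2]<.035)
for n,(x0,y0,x1,y1),h in (('tray',(312,268,372,318),.028),('cover',(405,275,480,330),.022),('fence',(266,255,290,330),.022)):
    k=np.zeros_like(m2); k[y0:y1,x0:x1]=1; v,u=np.where(m2&k)
    w=np.array([at(im,a,b,h)[:2]*1000 for a,b in zip(u,v)]).astype(np.float32)
    r=cv2.minAreaRect(w); print(n,len(v),r, 'med',w.mean(0))
# plate edges from the enlarged crop corners
for c in ((48,120),(652,40),(712,437),(95,523)): print(np.round(at(im,262+(c[0]-2.5)/6,240+(c[1]-2.5)/6,.008)*1000,1))
for c in ((97,205),(128,495),(130,205),(62,180)): print('f',np.round(at(im,262+(c[0]-2.5)/6,240+(c[1]-2.5)/6,.022)*1000,1))
for c in ((333,262),(572,230),(594,383),(355,421)): print('tr',np.round(at(im,262+(c[0]-2.5)/6,240+(c[1]-2.5)/6,.028)*1000,1))
E
```

```text
plate ((547.02978515625, -2.7194290161132812), (149.96548461914062, 230.80795288085938), 8.707444190979004)
tray 1009 ((528.3935546875, -33.92042922973633), (57.41188430786133, 86.4203109741211), 9.658815383911133) med [528.13837 -34.00359]
cover 1085 ((513.7261962890625, -251.3714599609375), (90.09241485595703, 58.510807037353516), 86.81896209716797) med [ 513.5589  -251.65826]
fence 232 ((525.6011352539062, 100.24205780029297), (111.79985046386719, 22.032854080200195), 0.33962106704711914) med [527.109    99.72477]
[604.3 121.4   8. ]
[ 638.  -105.1    8. ]
[ 489.7 -126.6    8. ]
[455.5  99.6   8. ]
f [570.8 101.   22. ]
f [465.4  86.8  22. ]
f [571.   88.9  22. ]
f [579.9 114.2  22. ]
tr [550.3  13.8  28. ]
tr [563.2 -73.5  28. ]
tr [507.5 -81.6  28. ]
tr [492.7   5.   28. ]
```

```bash
python3 - <<'E'
from h import *
rel([.5284,-.034,.15],down(9)); print(bot.sense()['qpos'])
E
```

```text
d [-0.5635  0.5225  0.1542] w [ 0.08  0.11 68.01]
[-1.37052     0.61579896 -0.01261433  1.42473252  0.00810715  1.10341041
 -0.04040633]
```

Call:
jog_arm([
  {"dx": -0.03,"dy": 0.03,"dz": 0.008,"wz": 4},
  {"dx": -0.064,"dy": 0.06,"dz": 0.018,"wz": 8},
  {"dx": -0.1,"dy": 0.09,"dz": 0.027,"wz": 12},
  {"dx": -0.133,"dy": 0.123,"dz": 0.036,"wz": 16},
  {"dx": -0.17,"dy": 0.157,"dz": 0.046,"wz": 20.5},
  {"dx": -0.206,"dy": 0.19,"dz": 0.056,"wz": 24.8},
  {"dx": -0.242,"dy": 0.224,"dz": 0.066,"wz": 29.2},
  {"dx": -0.278,"dy": 0.257,"dz": 0.076,"wz": 33.5},
])

```text
$.motion[0]: bad value
```

```bash
python3 - <<'E'
from h import *
st();rel([.5284,-.034,.15],down(9))
E
```

```text
t 0.1 pos [0.146  0.6329 0.3029] rot [ 2.457  1.955 -0.003] F [ 0.3 -0.  -0.2] w 1.002
d [-0.5635  0.5225  0.1542] w [ 0.08  0.11 68.01]
```

Call:
jog_arm([
  {"claw": 100,"dx": -0.03,"dy": 0.03,"dz": 0.008,"wx": 0,"wy": 0,"wz": 4},
  {"claw": 100,"dx": -0.064,"dy": 0.06,"dz": 0.018,"wx": 0,"wy": 0,"wz": 8},
  {"claw": 100,"dx": -0.1,"dy": 0.09,"dz": 0.027,"wx": 0,"wy": 0,"wz": 12},
  {"claw": 100,"dx": -0.133,"dy": 0.123,"dz": 0.036,"wx": 0,"wy": 0,"wz": 16},
  {"claw": 100,"dx": -0.17,"dy": 0.157,"dz": 0.046,"wx": 0,"wy": 0,"wz": 20.5},
  {"claw": 100,"dx": -0.206,"dy": 0.19,"dz": 0.056,"wx": 0,"wy": 0,"wz": 24.8},
  {"claw": 100,"dx": -0.242,"dy": 0.224,"dz": 0.066,"wx": 0,"wy": 0,"wz": 29.2},
  {"claw": 100,"dx": -0.278,"dy": 0.257,"dz": 0.076,"wx": 0,"wy": 0,"wz": 33.5},
])

```text
time_s: 0.9
position: [0.3339, 0.3041, 0.2278]
eef_rot: [2.919, 1.16, 0.0]
force: [1.3, 0.6, -0.5]
gripper_width: 1.001
```

```bash
python3 - <<'E'
from h import *
st();rel([.5284,-.034,.15],down(9))
E
```

```text
t 0.9 pos [0.3339 0.3041 0.2278] rot [2.919 1.16  0.   ] F [ 1.3  0.6 -0.5] w 1.001
d [-0.0907  0.3794  0.0779] w [ 1.000e-02 -1.000e-02  3.436e+01]
```

Call:
jog_arm([
  {"claw": 100,"dx": -0.012,"dy": 0.047,"dz": 0.01,"wx": 0,"wy": 0,"wz": 4.3},
  {"claw": 100,"dx": -0.023,"dy": 0.095,"dz": 0.019,"wx": 0,"wy": 0,"wz": 8.6},
  {"claw": 100,"dx": -0.034,"dy": 0.142,"dz": 0.029,"wx": 0,"wy": 0,"wz": 13},
  {"claw": 100,"dx": -0.045,"dy": 0.19,"dz": 0.039,"wx": 0,"wy": 0,"wz": 17.2},
  {"claw": 100,"dx": -0.057,"dy": 0.237,"dz": 0.049,"wx": 0,"wy": 0,"wz": 21.5},
  {"claw": 100,"dx": -0.068,"dy": 0.285,"dz": 0.058,"wx": 0,"wy": 0,"wz": 25.8},
  {"claw": 100,"dx": -0.08,"dy": 0.332,"dz": 0.068,"wx": 0,"wy": 0,"wz": 30},
  {"claw": 100,"dx": -0.0907,"dy": 0.3794,"dz": 0.0779,"wx": 0,"wy": 0,"wz": 34.4},
])

```text
time_s: 1.7
position: [0.5293, -0.0336, 0.1496]
eef_rot: [-3.132, -0.244, 0.001]
force: [0.7, 1.1, -0.1]
gripper_width: 0.996
```

Call:
jog_arm([
  {"claw": 100,"dx": 0,"dy": 0,"dz": 0.025,"wx": 0,"wy": 0,"wz": 0},
  {"claw": 100,"dx": 0,"dy": 0,"dz": 0.045,"wx": 0,"wy": 0,"wz": 0},
  {"claw": 100,"dx": 0,"dy": 0,"dz": 0.06,"wx": 0,"wy": 0,"wz": 0},
  {"claw": 100,"dx": 0,"dy": 0,"dz": 0.065,"wx": 0,"wy": 0,"wz": 0},
  {"claw": 100,"dx": 0,"dy": 0,"dz": 0.07,"wx": 0,"wy": 0,"wz": 0},
  {"claw": 100,"dx": 0,"dy": 0,"dz": 0.07,"wx": 0,"wy": 0,"wz": 0},
])

```text
time_s: 2.3
position: [0.5287, -0.0316, 0.0802]
eef_rot: [-3.132, -0.25, 0.001]
force: [0.4, 0.7, -0.3]
gripper_width: 1.001
```

```bash
python3 - <<'E'
from h import *
s=st();rel([.5284,-.034,.08],down(9));print(s['qpos'])
im=shot('top','t1',(270,230,400,340),4); a=im
im2=shot('side','s1',(230,210,350,310),4)
v=[cv2.imread('pics/%s.png'%n) for n in('t1','s1')]
h=min(x.shape[0] for x in v); cv2.imwrite('pics/m1.png',cv2.resize(np.hstack([x[:h] for x in v]),None,fx=.75,fy=.75))
E
```

```text
t 2.3 pos [ 0.5287 -0.0316  0.0802] rot [-3.132e+00 -2.500e-01  1.000e-03] F [ 0.4  0.7 -0.3] w 1.001
d [-0.0007  0.0023  0.0002] w [-0.    0.02  0.12]
[-0.09221246  0.7683197   0.17122976  1.96959898 -0.2897708   0.42718541
  0.45573453]
```

View pics/m1.png

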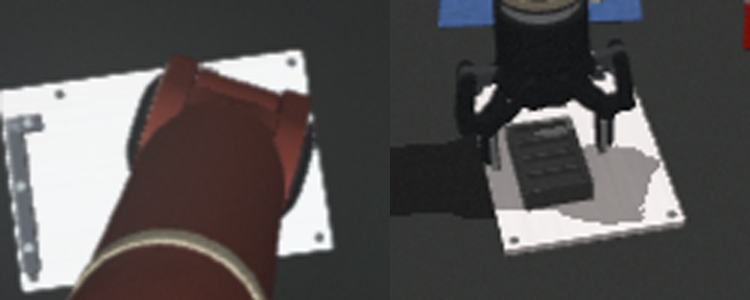

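The fingers straddle the tray at about (540,155) in the side crop, clear of the plate. I'll close gently.

Call:
jog_arm([
  {"claw": 60,"dx": -0.0007,"dy": 0.0023,"dz": 0,"wx": 0,"wy": 0,"wz": 0},
  {"claw": 50,"dx": -0.0007,"dy": 0.0023,"dz": 0,"wx": 0,"wy": 0,"wz": 0},
  {"claw": 50,"dx": -0.0007,"dy": 0.0023,"dz": 0,"wx": 0,"wy": 0,"wz": 0},
  {"claw": 50,"dx": -0.0007,"dy": 0.0023,"dz": 0,"wx": 0,"wy": 0,"wz": 0},
  {"claw": 50,"dx": -0.0007,"dy": 0.0023,"dz": 0,"wx": 0,"wy": 0,"wz": 0},
  {"claw": 50,"dx": -0.0007,"dy": 0.0023,"dz": 0,"wx": 0,"wy": 0,"wz": 0},
  {"claw": 50,"dx": -0.0007,"dy": 0.0023,"dz": 0,"wx": 0,"wy": 0,"wz": 0},
], force=30)

```text
time_s: 3.1
position: [0.5287, -0.0345, 0.0811]
eef_rot: [3.131, 0.249, 0.002]
force: [-0.1, -0.7, 6.3]
gripper_width: 0.668
```

```bash
python3 - <<'E'
from h import *
s=st()
c=np.array([.547,-.0027]);a=np.radians(8.5);R=np.array([[np.cos(a),-np.sin(a)],[np.sin(a),np.cos(a)]])
print('home',c+R@[.011,.055])
h=c+R@[.011,.055]-R@np.array([0.002,.008]); rel([*h,.084],down(8.5))
E
```

```text
t 3.1 pos [ 0.5287 -0.0345  0.0811] rot [3.131e+00 2.490e-01 2.000e-03] F [-0.1 -0.7  6.3] w 0.668
home [0.54974966 0.05332178]
d [ 0.0325 -0.0755 -0.003 ] w [ 0.04 -0.06  0.59]
```

Call:
jog_arm([
  {"claw": 50,"dx": 0,"dy": 0,"dz": -0.004,"wx": 0,"wy": 0,"wz": 0.3},
  {"claw": 50,"dx": 0.006,"dy": -0.015,"dz": -0.004,"wx": 0,"wy": 0,"wz": 0.6},
  {"claw": 50,"dx": 0.013,"dy": -0.03,"dz": -0.004,"wx": 0,"wy": 0,"wz": 0.6},
  {"claw": 50,"dx": 0.02,"dy": -0.045,"dz": -0.004,"wx": 0,"wy": 0,"wz": 0.6},
  {"claw": 50,"dx": 0.026,"dy": -0.06,"dz": -0.004,"wx": 0,"wy": 0,"wz": 0.6},
  {"claw": 50,"dx": 0.0305,"dy": -0.0725,"dz": -0.004,"wx": 0,"wy": 0,"wz": 0.6},
  {"claw": 50,"dx": 0.0305,"dy": -0.0755,"dz": -0.004,"wx": 0,"wy": 0,"wz": 0.6},
  {"claw": 50,"dx": 0.0305,"dy": -0.0755,"dz": -0.004,"wx": 0,"wy": 0,"wz": 0.6},
])

```text
time_s: 3.9
position: [0.5461, 0.0457, 0.0841]
eef_rot: [3.133, 0.235, -0.002]
force: [-0.7, 0.7, -1.1]
gripper_width: 0.667
```

```bash
cat >> h.py <<'E'
C0=np.array([.547,-.0027]);A0=np.radians(8.5);RP=np.array([[np.cos(A0),-np.sin(A0)],[np.sin(A0),np.cos(A0)]])
def toplate(p): return (np.asarray(p)[:2]-C0)@RP*1000
E
python3 - <<'E'
from h import *
s=st(); print(toplate(s['position'])); print('Fplate',np.array(s['force'][:2])@RP)
shot('side','s2',(230,210,350,310),6)
E
```

```text
t 3.9 pos [0.5461 0.0457 0.0841] rot [ 3.133e+00  2.350e-01 -2.000e-03] F [-0.7  0.7 -1.1] w 0.667
[ 6.30613962 48.03430547]
Fplate [-0.62129871  0.77287371]
```

View pics/s2.png

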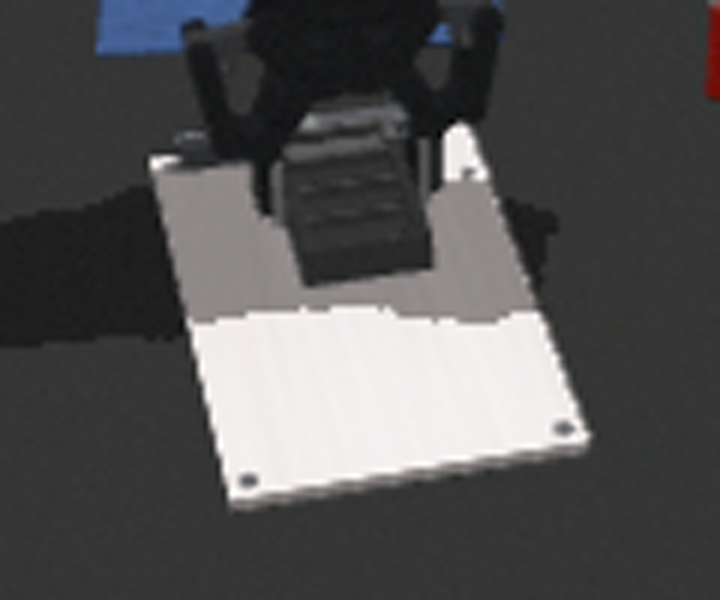

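The tray is held near the fence. Next I push it along plate +y until there is contact.

Call:
jog_arm([
  {"claw": 50,"dx": 0,"dy": -0.003,"dz": 0.002,"wx": 0,"wy": 0,"wz": 0},
  {"claw": 50,"dx": 0,"dy": -0.005,"dz": 0.002,"wx": 0,"wy": 0,"wz": 0},
  {"claw": 50,"dx": 0,"dy": -0.006,"dz": 0.002,"wx": 0,"wy": 0,"wz": 0},
  {"claw": 50,"dx": 0,"dy": -0.006,"dz": 0.002,"wx": 0,"wy": 0,"wz": 0},
])

```text
time_s: 4.35
position: [0.5457, 0.0512, 0.0823]
eef_rot: [-3.133, -0.233, 0.0]
force: [1.6, -0.4, -0.9]
gripper_width: 0.672
```

Call:
jog_arm([
  {"claw": 50,"dx": 0,"dy": -0.001,"dz": 0,"wx": 0,"wy": 0,"wz": 0},
  {"claw": 50,"dx": 0,"dy": -0.002,"dz": 0,"wx": 0,"wy": 0,"wz": 0},
  {"claw": 50,"dx": 0,"dy": -0.002,"dz": 0,"wx": 0,"wy": 0,"wz": 0},
])

```text
time_s: 4.65
position: [0.5455, 0.0524, 0.0824]
eef_rot: [3.132, 0.232, 0.0]
force: [0.4, -1.4, -1.4]
gripper_width: 0.672
```

Call:
jog_arm([
  {"claw": 50,"dx": 0.003,"dy": 0,"dz": 0,"wx": 0,"wy": 0,"wz": 0},
  {"claw": 50,"dx": 0.004,"dy": 0,"dz": 0,"wx": 0,"wy": 0,"wz": 0},
  {"claw": 50,"dx": 0.004,"dy": 0,"dz": 0,"wx": 0,"wy": 0,"wz": 0},
])

```text
time_s: 4.95
position: [0.5493, 0.053, 0.0822]
eef_rot: [3.132, 0.232, -0.001]
force: [-0.9, -3.2, -2.3]
gripper_width: 0.667
```

```bash
python3 - <<'E'
from h import *
s=st(); print(toplate(s['position'])); print('Fplate',np.array(s['force'][:2])@RP)
E
```

```text
t 4.95 pos [0.5493 0.053  0.0822] rot [ 3.132e+00  2.320e-01 -1.000e-03] F [-0.9 -3.2 -2.3] w 0.667
[10.49074296 54.76823342]
Fplate [-1.35427478 -3.0779022 ]
```

Call:
jog_arm([
  {"claw": 50,"dx": 0.001,"dy": -0.0005,"dz": 0,"wx": 0,"wy": 0,"wz": 0},
  {"claw": 50,"dx": 0.0015,"dy": -0.001,"dz": 0,"wx": 0,"wy": 0,"wz": 0},
  {"claw": 50,"dx": 0.0015,"dy": -0.001,"dz": 0,"wx": 0,"wy": 0,"wz": 0},
])

```text
time_s: 5.25
position: [0.5499, 0.0532, 0.0821]
eef_rot: [3.131, 0.232, -0.004]
force: [-2.1, -5.4, -2.1]
gripper_width: 0.667
```

```bash
python3 - <<'E'
from h import *
s=st(); print(toplate(s['position'])); print('Fplate',np.array(s['force'][:2])@RP,s['torque'])
E
```

```text
t 5.25 pos [0.5499 0.0532 0.0821] rot [ 3.131  0.232 -0.004] F [-2.1 -5.4 -2.1] w 0.667
[11.10548928 54.89451991]
Fplate [-2.88133239 -5.00243244] [-1.16448275  0.47167598  0.21415911]
```

Call:
jog_arm([
  {"claw": 50,"dx": 0.001,"dy": 0,"dz": 0,"wx": 0,"wy": 0,"wz": 0},
  {"claw": 50,"dx": 0.0015,"dy": 0,"dz": 0,"wx": 0,"wy": 0,"wz": 0},
  {"claw": 50,"dx": 0.0015,"dy": 0,"dz": 0,"wx": 0,"wy": 0,"wz": 0},
])

```text
time_s: 5.55
position: [0.5502, 0.0533, 0.082]
eef_rot: [3.131, 0.232, -0.008]
force: [-3.9, -5.6, 0.8]
gripper_width: 0.676
```

```bash
python3 - <<'E'
from h import *
s=st(); print(toplate(s['position'])); print('Fplate',np.array(s['force'][:2])@RP,s['torque'])
E
```

```text
t 5.55 pos [0.5502 0.0533 0.082 ] rot [ 3.131  0.232 -0.008] F [-3.9 -5.6  0.8] w 0.676
[11.45562818 54.86254284]
Fplate [-4.67098956 -4.98023053] [-1.1242049   0.79476163  0.26959429]
```

Call:
jog_arm([
  {"claw": 50,"dx": -0.0005,"dy": 0,"dz": 0.001,"wx": 0,"wy": 0,"wz": 0},
  {"claw": 50,"dx": -0.0005,"dy": 0,"dz": 0.001,"wx": 0,"wy": 0,"wz": 0},
  {"claw": 75,"dx": -0.0005,"dy": 0,"dz": 0,"wx": 0,"wy": 0,"wz": 0},
  {"claw": 90,"dx": -0.0005,"dy": 0,"dz": -0.001,"wx": 0,"wy": 0,"wz": 0},
  {"claw": 90,"dx": -0.0005,"dy": 0,"dz": -0.002,"wx": 0,"wy": 0,"wz": 0},
  {"claw": 90,"dx": -0.0005,"dy": 0,"dz": -0.03,"wx": 0,"wy": 0,"wz": 0},
  {"claw": 90,"dx": -0.0005,"dy": 0,"dz": -0.07,"wx": 0,"wy": 0,"wz": 0},
  {"claw": 50,"dx": -0.0005,"dy": 0,"dz": -0.1,"wx": 0,"wy": 0,"wz": 0},
])

```text
time_s: 6.35
position: [0.5525, 0.056, 0.1843]
eef_rot: [-3.132, -0.234, -0.004]
force: [0.1, 0.1, 0.4]
gripper_width: 0.747
```

```bash
python3 - <<'E'
from h import *
s=st(); print(s['qpos'])
# check carts again, white mask on sheet
im=shot('top','t3',(160,235,400,345),3); p=im['pixels']; P=cloud(im)
m=(p.min(2)>150).astype(np.uint8); m[:, :160]=0; m[:,245:]=0; m[:240]=0; m[345:]=0
n,l=cv2.connectedComponents(m)
for i in range(1,n):
    v,u=np.where(l==i)
    if len(v)<10: continue
    w=np.array([at(im,a,b,.014)[:2]*1000 for a,b in zip(u,v)]).astype(np.float32)
    r=cv2.minAreaRect(w); print('cart',len(v),np.round(r[0],1),np.round(r[1],1),r[2])
rel([.4934,.3065,.15],down(60.7-180)); rel([.4934,.3065,.15],down(60.7))
E
```

```text
t 6.35 pos [0.5525 0.056  0.1843] rot [-3.132 -0.234 -0.004] F [0.1 0.1 0.4] w 0.747
[-0.32495489  0.63131722  0.2882885   1.842983   -0.26405862  0.70218576
  0.26238807]
cart 116 [570.8 230.4] [14.5 39.1] 84.62095642089844
cart 124 [493.4 306.5] [14.7 39.6] 60.73594665527344
d [-0.0241 -0.2569  0.0388] w [ -0.75  -0.33 127.84]
d [-0.0241 -0.2569  0.0388] w [  0.27  -0.62 -52.16]
```

View pics/t3.png

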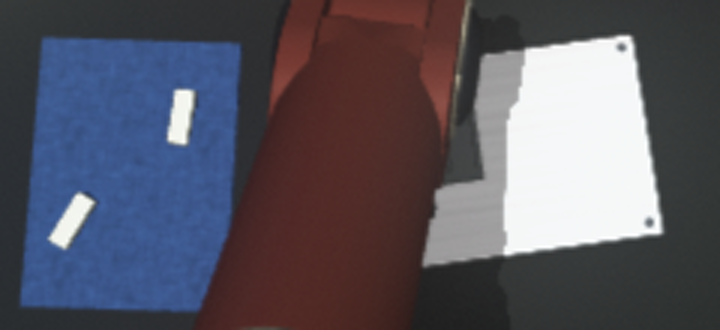

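```bash
python3 - <<'E'
from h import *
rel([.5708,.2304,.13],down(84.6))
E
```

```text
d [ 0.0409 -0.1702  0.0595] w [  0.41  -0.58 -76.06]
```

Call:
jog_arm([
  {"claw": 30,"dx": 0.005,"dy": -0.021,"dz": 0.003,"wx": 0,"wy": 0,"wz": -8},
  {"claw": 30,"dx": 0.01,"dy": -0.042,"dz": 0.006,"wx": 0,"wy": 0,"wz": -16},
  {"claw": 30,"dx": 0.015,"dy": -0.063,"dz": 0.01,"wx": 0,"wy": 0,"wz": -24},
  {"claw": 30,"dx": 0.02,"dy": -0.084,"dz": 0.015,"wx": 0,"wy": 0,"wz": -32},
  {"claw": 30,"dx": 0.025,"dy": -0.105,"dz": 0.02,"wx": 0,"wy": 0,"wz": -40},
  {"claw": 30,"dx": 0.03,"dy": -0.126,"dz": 0.025,"wx": 0,"wy": 0,"wz": -48},
  {"claw": 30,"dx": 0.035,"dy": -0.148,"dz": 0.03,"wx": 0,"wy": 0,"wz": -56},
  {"claw": 30,"dx": 0.041,"dy": -0.17,"dz": 0.035,"wx": 0,"wy": 0,"wz": -64},
])

```text
time_s: 7.2
position: [0.567, 0.2311, 0.1472]
eef_rot: [-2.527, -1.865, -0.001]
force: [-0.1, 1.3, -0.6]
gripper_width: 0.303
```

```bash
python3 - <<'E'
from h import *
st();rel([.5708,.2304,.13],down(84.6))
E
```

```text
t 7.2 pos [0.567  0.2311 0.1472] rot [-2.527e+00 -1.865e+00 -1.000e-03] F [-0.1  1.3 -0.6] w 0.303
d [0.0005 0.0038 0.0172] w [  0.    -0.07 -11.74]
```

Call:
jog_arm([
  {"claw": 30,"dx": 0.0005,"dy": 0.002,"dz": 0.01,"wx": 0,"wy": 0,"wz": -6},
  {"claw": 30,"dx": 0.0005,"dy": 0.0038,"dz": 0.0172,"wx": 0,"wy": 0,"wz": -11.7},
  {"claw": 30,"dx": 0.0005,"dy": 0.0038,"dz": 0.0172,"wx": 0,"wy": 0,"wz": -11.7},
  {"claw": 30,"dx": 0.0005,"dy": 0.0038,"dz": 0.0172,"wx": 0,"wy": 0,"wz": -11.7},
])

```text
time_s: 7.6
position: [0.5709, 0.2289, 0.1301]
eef_rot: [-2.333, -2.103, -0.0]
force: [0.7, 0.4, -0.7]
gripper_width: 0.3
```

```bash
python3 - <<'E'
from h import *
s=st();rel([.5708,.2304,.13],down(84.6))
im=shot('side','s4',(240,140,340,225),7); P=cloud(im)
q=P.reshape(-1,3); k=(np.hypot(q[:,0]-.5708,q[:,1]-.2304)<.05)&(q[:,2]>.02)&(q[:,2]<.3)
q=q[k]; print(len(q), np.sort(q[:,2])[:25].round(4)); print(q[np.argsort(q[:,2])[:8]].round(4))
E
```

```text
t 7.6 pos [0.5709 0.2289 0.1301] rot [-2.333 -2.103 -0.   ] F [ 0.7  0.4 -0.7] w 0.3
d [ 0.0015 -0.0003  0.0001] w [-0.01 -0.03 -0.52]
1345 [0.0579 0.0584 0.0593 0.0617 0.0622 0.0628 0.063  0.0641 0.0664 0.0668
 0.0671 0.0673 0.0675 0.068  0.0682 0.0694 0.0698 0.0699 0.07   0.0702
 0.0702 0.0702 0.0708 0.0714 0.0717]
[[0.5606 0.2149 0.0579]
 [0.5664 0.2137 0.0584]
 [0.5693 0.2121 0.0593]
 [0.5578 0.2146 0.0617]
 [0.5749 0.2072 0.0622]
 [0.578  0.2114 0.0628]
 [0.5633 0.2069 0.063 ]
 [0.575  0.2096 0.0641]]
```

View pics/s4.png

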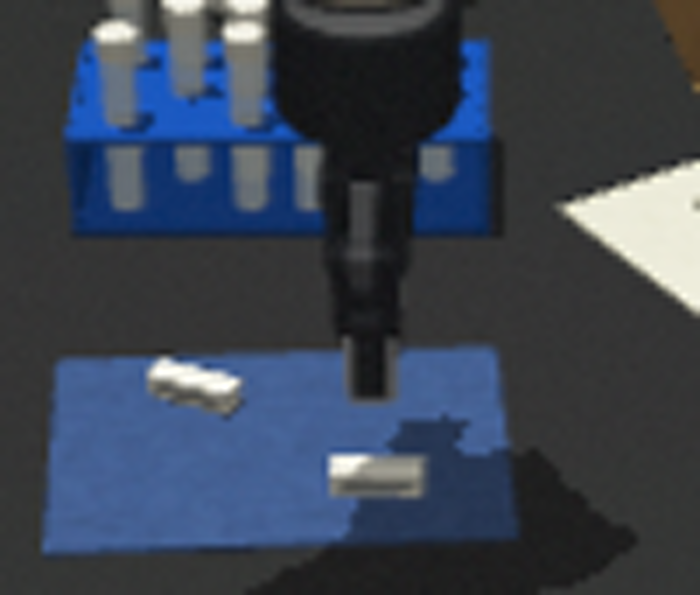

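The fingertips are over the cartridge (tip at (370,400), cart at (375,475) in the crop). Tip extension is ≈72 mm at 25 mm opening, so I descend for a grip on the top 4–5 mm.

Call:
jog_arm([
  {"claw": 30,"dx": 0.0015,"dy": 0,"dz": 0.02,"wx": 0,"wy": 0,"wz": -0.5},
  {"claw": 30,"dx": 0.0015,"dy": 0,"dz": 0.04,"wx": 0,"wy": 0,"wz": -0.5},
  {"claw": 30,"dx": 0.0015,"dy": 0,"dz": 0.0479,"wx": 0,"wy": 0,"wz": -0.5},
  {"claw": 30,"dx": 0.0015,"dy": 0,"dz": 0.0479,"wx": 0,"wy": 0,"wz": -0.5},
  {"claw": 12,"dx": 0.0015,"dy": 0,"dz": 0.0479,"wx": 0,"wy": 0,"wz": -0.5},
  {"claw": 8,"dx": 0.0015,"dy": 0,"dz": 0.0479,"wx": 0,"wy": 0,"wz": -0.5},
  {"claw": 8,"dx": 0.0015,"dy": 0,"dz": 0.0479,"wx": 0,"wy": 0,"wz": -0.5},
  {"claw": 8,"dx": 0.0015,"dy": 0,"dz": 0.0479,"wx": 0,"wy": 0,"wz": -0.5},
], force=25)

```text
time_s: 8.45
position: [0.5714, 0.2303, 0.0829]
eef_rot: [2.322, 2.116, 0.002]
force: [-0.7, -0.2, 1.6]
gripper_width: 0.151
```

Call:
jog_arm([
  {"claw": 5,"dx": 0,"dy": 0,"dz": 0,"wx": 0,"wy": 0,"wz": 0},
  {"claw": 5,"dx": 0,"dy": 0,"dz": -0.015,"wx": 0,"wy": 0,"wz": 0},
  {"claw": 5,"dx": 0,"dy": 0,"dz": -0.04,"wx": 0,"wy": 0,"wz": 0},
  {"claw": 5,"dx": 0,"dy": 0,"dz": -0.06,"wx": 0,"wy": 0,"wz": 0},
  {"claw": 5,"dx": 0,"dy": 0,"dz": -0.06,"wx": 0,"wy": 0,"wz": 0},
])

```text
time_s: 8.95
position: [0.5729, 0.231, 0.1461]
eef_rot: [2.32, 2.115, 0.011]
force: [0.1, 0.3, -0.5]
gripper_width: 0.145
```

```bash
python3 - <<'E'
from h import *
s=st()
im=shot('side','s5',(200,140,360,300),4)
H=np.array([.5501,.0533])
t=H+RP@[0,.0315]; print(t); rel([*t,.14],down(98.5)); 
E
```

```text
t 8.95 pos [0.5729 0.231  0.1461] rot [2.32  2.115 0.011] F [ 0.1  0.3 -0.5] w 0.145
[0.545444 0.084454]
d [-0.1479 -0.0129  0.004 ] w [  0.22  -0.09 -13.8 ]
```

View pics/s5.png

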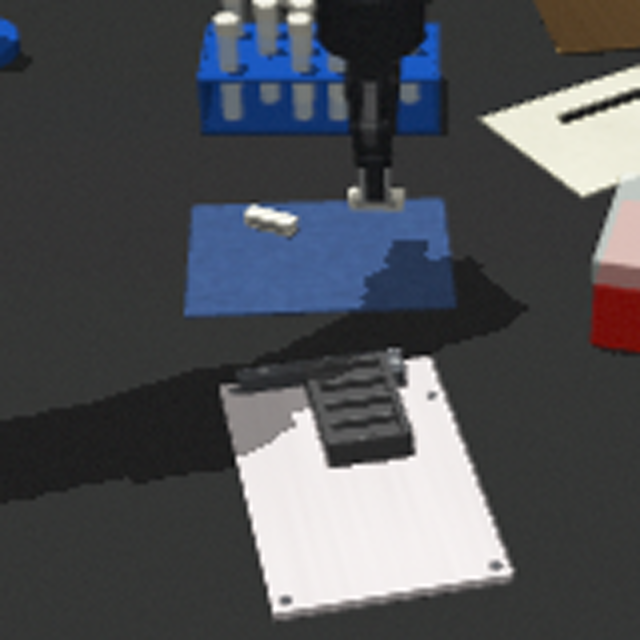

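Call:
jog_arm([
  {"claw": 5,"dx": -0.03,"dy": -0.003,"dz": 0,"wx": 0,"wy": 0,"wz": -3},
  {"claw": 5,"dx": -0.07,"dy": -0.006,"dz": 0,"wx": 0,"wy": 0,"wz": -7},
  {"claw": 5,"dx": -0.11,"dy": -0.01,"dz": 0,"wx": 0,"wy": 0,"wz": -10},
  {"claw": 5,"dx": -0.138,"dy": -0.0129,"dz": 0.002,"wx": 0.2,"wy": -0.1,"wz": -13.8},
  {"claw": 5,"dx": -0.1479,"dy": -0.0129,"dz": 0.004,"wx": 0.2,"wy": -0.1,"wz": -13.8},
  {"claw": 5,"dx": -0.1479,"dy": -0.0129,"dz": 0.004,"wx": 0.2,"wy": -0.1,"wz": -13.8},
  {"claw": 5,"dx": -0.1479,"dy": -0.0129,"dz": 0.004,"wx": 0.2,"wy": -0.1,"wz": -13.8},
])

```text
time_s: 9.7
position: [0.5448, 0.0863, 0.138]
eef_rot: [-2.048, -2.379, 0.003]
force: [-0.3, 0.4, -0.4]
gripper_width: 0.15
```

```bash
python3 - <<'E'
from h import *
s=st(); H=np.array([.5501,.0533])
t=H+RP@[0.0005,.0315]; rel([*t,.1029],down(98.5)); 
E
```

```text
t 9.7 pos [0.5448 0.0863 0.138 ] rot [-2.048 -2.379  0.003] F [-0.3  0.4 -0.4] w 0.15
d [-0.0019  0.001   0.0351] w [-0.18 -0.04  0.07]
```

Call:
jog_arm([
  {"claw": 5,"dx": -0.0019,"dy": 0.001,"dz": 0.01,"wx": 0,"wy": 0,"wz": 0},
  {"claw": 5,"dx": -0.0019,"dy": 0.001,"dz": 0.02,"wx": 0,"wy": 0,"wz": 0},
  {"claw": 5,"dx": -0.0019,"dy": 0.001,"dz": 0.022,"wx": 0,"wy": 0,"wz": 0},
  {"claw": 5,"dx": -0.0019,"dy": 0.001,"dz": 0.022,"wx": 0,"wy": 0,"wz": 0},
])

```text
time_s: 10.1
position: [0.5452, 0.0829, 0.1152]
eef_rot: [-2.047, -2.379, 0.008]
force: [-0.2, 0.5, -0.7]
gripper_width: 0.15
```

```bash
python3 - <<'E'
from h import *
s=st(); H=np.array([.5501,.0533])
t=H+RP@[0.0005,.0315]; rel([*t,.1029],down(98.5)); 
E
```

```text
t 10.1 pos [0.5452 0.0829 0.1152] rot [-2.047 -2.379  0.008] F [-0.2  0.5 -0.7] w 0.15
d [0.0015 0.001  0.0123] w [-0.33  0.07  0.07]
```

Call:
jog_arm([
  {"claw": 5,"dx": 0.001,"dy": 0.0005,"dz": 0,"wx": 0,"wy": 0,"wz": 0},
  {"claw": 5,"dx": 0.001,"dy": 0.0005,"dz": 0.002,"wx": 0,"wy": 0,"wz": 0},
  {"claw": 5,"dx": 0.001,"dy": 0.0005,"dz": 0.003,"wx": 0,"wy": 0,"wz": 0},
  {"claw": 5,"dx": 0.001,"dy": 0.0005,"dz": 0.003,"wx": 0,"wy": 0,"wz": 0},
  {"claw": 5,"dx": 0.001,"dy": 0.0005,"dz": 0.003,"wx": 0,"wy": 0,"wz": 0},
])

```text
time_s: 10.6
position: [0.5461, 0.0833, 0.1133]
eef_rot: [-2.05, -2.379, 0.006]
force: [0.2, -0.9, -0.3]
gripper_width: 0.15
```

```bash
python3 - <<'E'
from h import *
s=st(); H=np.array([.5501,.0533])
t=H+RP@[0.0005,.0315]; rel([*t,.1029],down(98.5)); 
import time
s=st()
E
```

```text
t 10.6 pos [0.5461 0.0833 0.1133] rot [-2.05  -2.379  0.006] F [ 0.2 -0.9 -0.3] w 0.15
d [0.0013 0.0001 0.0104] w [-0.21  0.08  0.  ]
t 10.6 pos [0.5461 0.0833 0.1133] rot [-2.05  -2.379  0.006] F [ 0.2 -0.9 -0.3] w 0.15
```

Call:
jog_arm([
  {"claw": 5,"dx": 0.0008,"dy": 0,"dz": 0.003,"wx": 0,"wy": 0,"wz": 0},
  {"claw": 5,"dx": 0.0008,"dy": 0,"dz": 0.005,"wx": 0,"wy": 0,"wz": 0},
  {"claw": 5,"dx": 0.0008,"dy": 0,"dz": 0.007,"wx": 0,"wy": 0,"wz": 0},
  {"claw": 5,"dx": 0.0008,"dy": 0,"dz": 0.007,"wx": 0,"wy": 0,"wz": 0},
])

```text
time_s: 11.0
position: [0.5457, 0.0841, 0.1058]
eef_rot: [-2.049, -2.379, 0.007]
force: [0.9, -0.5, 0.2]
gripper_width: 0.148
```

```bash
python3 - <<'E'
from h import *
s=st(); H=np.array([.5501,.0533])
t=H+RP@[0.0005,.0315]; rel([*t,.1029],down(98.5)); 
E
```

```text
t 11.0 pos [0.5457 0.0841 0.1058] rot [-2.049 -2.379  0.007] F [ 0.9 -0.5  0.2] w 0.148
d [0.0004 0.0003 0.0029] w [-0.26  0.08  0.01]
```

Call:
jog_arm([
  {"claw": 5,"dx": 0.0003,"dy": 0,"dz": 0.002,"wx": 0,"wy": 0,"wz": 0},
  {"claw": 5,"dx": 0.0003,"dy": 0,"dz": 0.003,"wx": 0,"wy": 0,"wz": 0},
  {"claw": 5,"dx": 0.0003,"dy": 0,"dz": 0.003,"wx": 0,"wy": 0,"wz": 0},
  {"claw": 24,"dx": 0.0003,"dy": 0,"dz": 0.002,"wx": 0,"wy": 0,"wz": 0},
  {"claw": 24,"dx": 0.0003,"dy": 0,"dz": 0.002,"wx": 0,"wy": 0,"wz": 0},
  {"claw": 24,"dx": 0.0003,"dy": 0,"dz": -0.02,"wx": 0,"wy": 0,"wz": 0},
  {"claw": 30,"dx": 0.0003,"dy": 0,"dz": -0.04,"wx": 0,"wy": 0,"wz": 0},
  {"claw": 30,"dx": 0.0003,"dy": 0,"dz": -0.04,"wx": 0,"wy": 0,"wz": 0},
])

```text
time_s: 11.8
position: [0.5477, 0.0849, 0.1487]
eef_rot: [2.049, 2.378, 0.002]
force: [1.0, -0.6, 0.7]
gripper_width: 0.3
```

```bash
python3 - <<'E'
from h import *
s=st(); print(s['qpos'])
im=shot('top','t6'); p=im['pixels']
m=(p.min(2)>150).astype(np.uint8); m[:, :160]=0; m[:,245:]=0; m[:240]=0; m[345:]=0
n,l=cv2.connectedComponents(m)
for i in range(1,n):
    v,u=np.where(l==i)
    if len(v)<10: continue
    w=np.array([at(im,a,b,.014)[:2]*1000 for a,b in zip(u,v)]).astype(np.float32)
    r=cv2.minAreaRect(w); print('cart',len(v),np.round(r[0],1),np.round(r[1],1),r[2])
shot('side','s6',(250,215,320,285),8)
rel([.4934,.3065,.12],down(60.7))
E
```

```text
t 11.8 pos [0.5477 0.0849 0.1487] rot [2.049e+00 2.378e+00 2.000e-03] F [ 1.  -0.6  0.7] w 0.3
[-0.08916251  0.67275381 -0.16261682  1.86263663  0.17702895  0.61792896
  1.35776398]
cart 124 [493.4 306.5] [14.7 39.6] 60.73594665527344
d [ 0.2274 -0.0192  0.0261] w [-0.14  0.13 37.8 ]
```

View pics/s6.png

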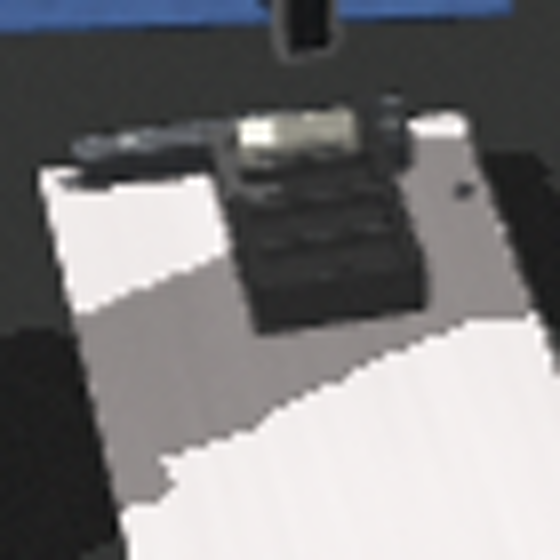

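The first cartridge is in the fence-side pocket (~(295,135)). Now the second.

Call:
jog_arm([
  {"claw": 30,"dx": 0.04,"dy": -0.004,"dz": 0,"wx": 0,"wy": 0,"wz": 6},
  {"claw": 30,"dx": 0.08,"dy": -0.007,"dz": 0,"wx": 0,"wy": 0,"wz": 13},
  {"claw": 30,"dx": 0.12,"dy": -0.01,"dz": 0,"wx": 0,"wy": 0,"wz": 20},
  {"claw": 30,"dx": 0.16,"dy": -0.014,"dz": 0.01,"wx": 0,"wy": 0,"wz": 27},
  {"claw": 30,"dx": 0.2,"dy": -0.0192,"dz": 0.02,"wx": 0,"wy": 0,"wz": 34},
  {"claw": 30,"dx": 0.2274,"dy": -0.0192,"dz": 0.026,"wx": 0,"wy": 0,"wz": 37.8},
  {"claw": 30,"dx": 0.2274,"dy": -0.0192,"dz": 0.026,"wx": 0,"wy": 0,"wz": 37.8},
  {"claw": 30,"dx": 0.2274,"dy": -0.0192,"dz": 0.026,"wx": 0,"wy": 0,"wz": 37.8},
])

```text
time_s: 12.7
position: [0.4924, 0.3066, 0.1187]
eef_rot: [2.708, 1.591, -0.01]
force: [0.7, -0.2, 0.0]
gripper_width: 0.305
```

```bash
python3 - <<'E'
from h import *
s=st(); rel([.4934,.3065,.0824],down(60.7))
E
```

```text
t 12.7 pos [0.4924 0.3066 0.1187] rot [ 2.708  1.591 -0.01 ] F [ 0.7 -0.2  0. ] w 0.305
d [0.0006 0.001  0.0363] w [-0.16  0.35  0.15]
```

Call:
jog_arm([
  {"claw": 30,"dx": 0.0004,"dy": 0.0007,"dz": 0.018,"wx": 0,"wy": 0,"wz": 0},
  {"claw": 30,"dx": 0.0004,"dy": 0.0007,"dz": 0.03,"wx": 0,"wy": 0,"wz": 0},
  {"claw": 30,"dx": 0.0004,"dy": 0.0007,"dz": 0.0363,"wx": 0,"wy": 0,"wz": 0},
  {"claw": 30,"dx": 0.0004,"dy": 0.0007,"dz": 0.0363,"wx": 0,"wy": 0,"wz": 0},
  {"claw": 12,"dx": 0.0004,"dy": 0.0007,"dz": 0.0363,"wx": 0,"wy": 0,"wz": 0},
  {"claw": 5,"dx": 0.0004,"dy": 0.0007,"dz": 0.0363,"wx": 0,"wy": 0,"wz": 0},
  {"claw": 5,"dx": 0.0004,"dy": 0.0007,"dz": 0.0363,"wx": 0,"wy": 0,"wz": 0},
  {"claw": 5,"dx": 0.0004,"dy": 0.0007,"dz": 0.0363,"wx": 0,"wy": 0,"wz": 0},
], force=25)

```text
time_s: 13.5
position: [0.4941, 0.3066, 0.084]
eef_rot: [-2.711, -1.588, 0.005]
force: [0.1, -0.5, 0.1]
gripper_width: 0.146
```

Call:
jog_arm([
  {"claw": 5,"dx": 0,"dy": 0,"dz": 0,"wx": 0,"wy": 0,"wz": 0},
  {"claw": 5,"dx": 0,"dy": 0,"dz": -0.015,"wx": 0,"wy": 0,"wz": 0},
  {"claw": 5,"dx": 0,"dy": 0,"dz": -0.04,"wx": 0,"wy": 0,"wz": 0},
  {"claw": 5,"dx": 0,"dy": 0,"dz": -0.06,"wx": 0,"wy": 0,"wz": 0},
  {"claw": 5,"dx": 0,"dy": 0,"dz": -0.06,"wx": 0,"wy": 0,"wz": 0},
])

```text
time_s: 14.0
position: [0.496, 0.3076, 0.1475]
eef_rot: [-2.711, -1.587, -0.006]
force: [0.0, 0.3, -0.2]
gripper_width: 0.148
```

```bash
python3 - <<'E'
from h import *
s=st(); im=shot('side','s7',(220,150,340,270),5)
H=np.array([.5501,.0533])
t=H+RP@[0.0,-.0315]; print(t); rel([*t,.14],down(98.5)); 
E
```

```text
t 14.0 pos [0.496  0.3076 0.1475] rot [-2.711 -1.587 -0.006] F [ 0.   0.3 -0.2] w 0.148
[0.554756 0.022146]
d [-0.2194  0.1915  0.0057] w [ 1.000e-02 -3.000e-02 -3.779e+01]
```

View pics/s7.png

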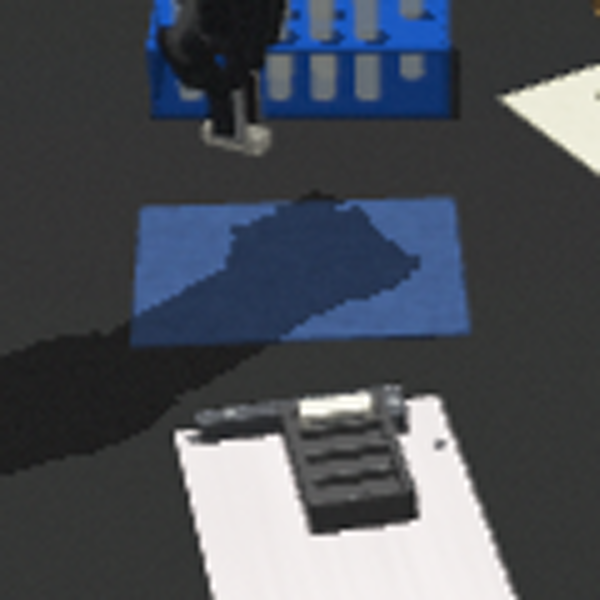

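Call:
jog_arm([
  {"claw": 5,"dx": -0.028,"dy": 0.024,"dz": 0,"wx": 0,"wy": 0,"wz": -5},
  {"claw": 5,"dx": -0.06,"dy": 0.052,"dz": 0,"wx": 0,"wy": 0,"wz": -10},
  {"claw": 5,"dx": -0.092,"dy": 0.08,"dz": 0,"wx": 0,"wy": 0,"wz": -16},
  {"claw": 5,"dx": -0.124,"dy": 0.108,"dz": 0,"wx": 0,"wy": 0,"wz": -22},
  {"claw": 5,"dx": -0.156,"dy": 0.136,"dz": 0,"wx": 0,"wy": 0,"wz": -28},
  {"claw": 5,"dx": -0.188,"dy": 0.164,"dz": 0,"wx": 0,"wy": 0,"wz": -33},
  {"claw": 5,"dx": -0.21,"dy": 0.184,"dz": 0.003,"wx": 0,"wy": 0,"wz": -37},
  {"claw": 5,"dx": -0.2194,"dy": 0.1915,"dz": 0.006,"wx": 0,"wy": 0,"wz": -37.8},
])

```text
time_s: 14.85
position: [0.5539, 0.0166, 0.1372]
eef_rot: [-2.057, -2.373, 0.01]
force: [0.3, -0.2, 1.3]
gripper_width: 0.149
```

Call:
jog_arm([
  {"claw": 5,"dx": 0,"dy": 0,"dz": 0.01,"wx": 0,"wy": 0,"wz": 0},
  {"claw": 5,"dx": 0,"dy": 0,"dz": 0.018,"wx": 0,"wy": 0,"wz": 0},
  {"claw": 5,"dx": 0,"dy": 0,"dz": 0.022,"wx": 0,"wy": 0,"wz": 0},
  {"claw": 5,"dx": 0,"dy": 0,"dz": 0.022,"wx": 0,"wy": 0,"wz": 0},
  {"claw": 5,"dx": 0,"dy": 0,"dz": 0.022,"wx": 0,"wy": 0,"wz": 0},
])

```text
time_s: 15.35
position: [0.5536, 0.0232, 0.1159]
eef_rot: [-2.046, -2.381, 0.005]
force: [0.1, 0.3, 0.7]
gripper_width: 0.148
```

```bash
python3 - <<'E'
from h import *
s=st(); H=np.array([.5501,.0533])
t=H+RP@[0.0,-.0315]; rel([*t,.104],down(98.5)); 
E
```

```text
t 15.35 pos [0.5536 0.0232 0.1159] rot [-2.046 -2.381  0.005] F [0.1 0.3 0.7] w 0.148
d [-0.0012  0.001   0.0119] w [-0.22  0.04  0.14]
```

Call:
jog_arm([
  {"claw": 5,"dx": -0.001,"dy": 0.0008,"dz": 0.003,"wx": 0,"wy": 0,"wz": 0},
  {"claw": 5,"dx": -0.001,"dy": 0.0008,"dz": 0.006,"wx": 0,"wy": 0,"wz": 0},
  {"claw": 5,"dx": -0.001,"dy": 0.0008,"dz": 0.008,"wx": 0,"wy": 0,"wz": 0},
  {"claw": 5,"dx": -0.001,"dy": 0.0008,"dz": 0.008,"wx": 0,"wy": 0,"wz": 0},
  {"claw": 5,"dx": -0.001,"dy": 0.0008,"dz": 0.008,"wx": 0,"wy": 0,"wz": 0},
])

```text
time_s: 15.85
position: [0.5546, 0.0206, 0.108]
eef_rot: [-2.05, -2.379, 0.006]
force: [-0.4, 0.2, -0.0]
gripper_width: 0.149
```

```bash
python3 - <<'E'
from h import *
s=st(); H=np.array([.5501,.0533])
t=H+RP@[0.0,-.0315]; rel([*t,.104],down(98.5)); 
E
```

```text
t 15.85 pos [0.5546 0.0206 0.108 ] rot [-2.05  -2.379  0.006] F [-0.4  0.2 -0. ] w 0.149
d [0.0016 0.0004 0.0039] w [-0.22  0.08  0.  ]
```

Call:
jog_arm([
  {"claw": 5,"dx": 0.0007,"dy": 0.0003,"dz": 0.002,"wx": 0,"wy": 0,"wz": 0},
  {"claw": 5,"dx": 0.0007,"dy": 0.0003,"dz": 0.0039,"wx": 0,"wy": 0,"wz": 0},
  {"claw": 5,"dx": 0.0007,"dy": 0.0003,"dz": 0.0045,"wx": 0,"wy": 0,"wz": 0},
  {"claw": 5,"dx": 0.0007,"dy": 0.0003,"dz": 0.0045,"wx": 0,"wy": 0,"wz": 0},
  {"claw": 24,"dx": 0.0007,"dy": 0.0003,"dz": 0.003,"wx": 0,"wy": 0,"wz": 0},
  {"claw": 24,"dx": 0.0007,"dy": 0.0003,"dz": 0.003,"wx": 0,"wy": 0,"wz": 0},
  {"claw": 26,"dx": 0.0007,"dy": 0.0003,"dz": -0.02,"wx": 0,"wy": 0,"wz": 0},
  {"claw": 60,"dx": 0.0007,"dy": 0.0003,"dz": -0.06,"wx": 0,"wy": 0,"wz": 0},
])

```text
time_s: 16.65
position: [0.5534, 0.0213, 0.1664]
eef_rot: [-2.046, -2.376, 0.013]
force: [0.5, 0.1, -0.2]
gripper_width: 0.415
```

```bash
python3 - <<'E'
from h import *
s=st(); print(s['qpos'])
# cover: x axis azimuth: long axis 86.8 => short axis -3.2 deg
rel([.5137,-.2515,.15],down(-3.2)); rel([.5137,-.2515,.15],down(176.8))
E
```

```text
t 16.65 pos [0.5534 0.0213 0.1664] rot [-2.046 -2.376  0.013] F [ 0.5  0.1 -0.2] w 0.415
[ 0.0396875   0.64979479 -0.18377805  1.8430101   0.17988002  0.67520961
  1.4700777 ]
d [-0.2639 -0.0795  0.0174] w [ -0.38   0.56 101.72]
d [-0.2639 -0.0795  0.0174] w [ -0.53  -0.36 -78.28]
```

Call:
jog_arm([
  {"claw": 100,"dx": -0.02,"dy": -0.006,"dz": 0,"wx": 0,"wy": 0,"wz": 8},
  {"claw": 100,"dx": -0.042,"dy": -0.013,"dz": 0,"wx": 0,"wy": 0,"wz": 16.5},
  {"claw": 100,"dx": -0.064,"dy": -0.02,"dz": 0,"wx": 0,"wy": 0,"wz": 25},
  {"claw": 100,"dx": -0.086,"dy": -0.026,"dz": 0,"wx": 0,"wy": 0,"wz": 33.5},
  {"claw": 100,"dx": -0.108,"dy": -0.033,"dz": 0,"wx": 0,"wy": 0,"wz": 42},
  {"claw": 100,"dx": -0.13,"dy": -0.039,"dz": 0,"wx": 0,"wy": 0,"wz": 50.5},
  {"claw": 100,"dx": -0.152,"dy": -0.046,"dz": 0,"wx": 0,"wy": 0,"wz": 59},
  {"claw": 100,"dx": -0.174,"dy": -0.053,"dz": 0,"wx": 0,"wy": 0,"wz": 67.5},
])

```text
time_s: 17.45
position: [0.5283, -0.1592, 0.1686]
eef_rot: [3.029, 0.831, -0.005]
force: [0.4, -0.4, 0.3]
gripper_width: 1.004
```

```bash
python3 - <<'E'
from h import *
rel([.5137,-.2515,.12],down(-3.2))
E
```

```text
d [-0.0594  0.0719  0.0488] w [ 0.06  0.2  33.88]
```

Call:
jog_arm([
  {"claw": 100,"dx": -0.015,"dy": 0.018,"dz": 0.01,"wx": 0,"wy": 0,"wz": 8.4},
  {"claw": 100,"dx": -0.03,"dy": 0.036,"dz": 0.02,"wx": 0,"wy": 0,"wz": 16.9},
  {"claw": 100,"dx": -0.045,"dy": 0.054,"dz": 0.035,"wx": 0,"wy": 0,"wz": 25.3},
  {"claw": 100,"dx": -0.0594,"dy": 0.0719,"dz": 0.0488,"wx": 0,"wy": 0,"wz": 33.8},
  {"claw": 100,"dx": -0.0594,"dy": 0.0719,"dz": 0.0488,"wx": 0,"wy": 0,"wz": 33.8},
  {"claw": 100,"dx": -0.0594,"dy": 0.0719,"dz": 0.0488,"wx": 0,"wy": 0,"wz": 33.8},
])

```text
time_s: 18.05
position: [0.5143, -0.2505, 0.1197]
eef_rot: [3.14, -0.074, -0.006]
force: [0.6, -0.2, 0.2]
gripper_width: 0.998
```

```bash
python3 - <<'E'
from h import *
st(); rel([.5137,-.2515,.08],down(-3.2))
im=shot('top','t8',(262,240,388,335),5); p=im['pixels']
# cart & tray poses in plate frame
m=(p.min(2)>150)&(cloud(im)[:,:,2]>.027)&(cloud(im)[:,:,2]<.045); k=np.zeros_like(m);k[245:330,265:385]=1
n,l=cv2.connectedComponents((m&k).astype(np.uint8))
for i in range(1,n):
    v,u=np.where(l==i)
    if len(v)<15: continue
    w=np.array([toplate(at(im,a,b,.033)) for a,b in zip(u,v)]).astype(np.float32); r=cv2.minAreaRect(w); print(len(v),np.round(r[0],1),np.round(r[1],1),r[2])
P=cloud(im)[245:330,265:385].reshape(-1,3); q=P[(P[:,2]>.024)&(P[:,2]<.04)]; w=np.array([toplate(a) for a in q]).astype(np.float32); print(cv2.minAreaRect(w))
E
```

```text
t 18.05 pos [ 0.5143 -0.2505  0.1197] rot [ 3.14  -0.074 -0.006] F [ 0.6 -0.2  0.2] w 0.998
d [-0.0004  0.001   0.0397] w [0.07 0.23 0.49]
118 [10.2 24.3] [14.1 39.1] 89.46066284179688
123 [11.  87.7] [39.9 14.3] 0.03045898862183094
((-7.535167694091797, 61.667144775390625), (101.32567596435547, 112.76069641113281), 87.9847640991211)
```

View pics/t8.png

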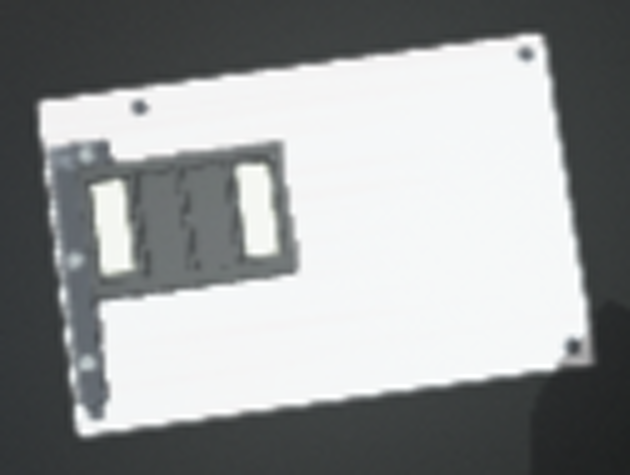

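Both cartridges are seated in the end pockets (~(113,228), (257,210)), plain backs up, and the tray is flush. Now I grip the cover.

Call:
jog_arm([
  {"claw": 100,"dx": -0.0004,"dy": 0.0008,"dz": 0.02,"wx": 0,"wy": 0.2,"wz": 0.5},
  {"claw": 100,"dx": -0.0004,"dy": 0.0008,"dz": 0.04,"wx": 0,"wy": 0.2,"wz": 0.5},
  {"claw": 100,"dx": -0.0004,"dy": 0.0008,"dz": 0.045,"wx": 0,"wy": 0.2,"wz": 0.5},
  {"claw": 70,"dx": -0.0004,"dy": 0.0008,"dz": 0.045,"wx": 0,"wy": 0.2,"wz": 0.5},
  {"claw": 50,"dx": -0.0004,"dy": 0.0008,"dz": 0.045,"wx": 0,"wy": 0.2,"wz": 0.5},
  {"claw": 50,"dx": -0.0004,"dy": 0.0008,"dz": 0.045,"wx": 0,"wy": 0.2,"wz": 0.5},
  {"claw": 50,"dx": -0.0004,"dy": 0.0008,"dz": 0.045,"wx": 0,"wy": 0.2,"wz": 0.5},
  {"claw": 50,"dx": -0.0004,"dy": 0.0008,"dz": 0.045,"wx": 0,"wy": 0.2,"wz": 0.5},
], force=35)

```text
time_s: 18.9
position: [0.5146, -0.2516, 0.076]
eef_rot: [3.138, -0.089, 0.003]
force: [0.2, 0.6, 5.9]
gripper_width: 0.668
```

Call:
jog_arm([
  {"claw": 50,"dx": 0,"dy": 0,"dz": 0,"wx": 0,"wy": 0,"wz": 0},
  {"claw": 50,"dx": 0,"dy": 0,"dz": -0.015,"wx": 0,"wy": 0,"wz": 0},
  {"claw": 50,"dx": 0,"dy": 0,"dz": -0.04,"wx": 0,"wy": 0,"wz": 0},
  {"claw": 50,"dx": 0,"dy": 0,"dz": -0.06,"wx": 0,"wy": 0,"wz": 0},
  {"claw": 50,"dx": 0,"dy": 0,"dz": -0.06,"wx": 0,"wy": 0,"wz": 0},
])

```text
time_s: 19.4
position: [0.515, -0.2526, 0.138]
eef_rot: [3.135, -0.091, 0.009]
force: [0.1, -0.1, -2.1]
gripper_width: 0.665
```

```bash
python3 - <<'E'
from h import *
s=st()
rel([.5501,.0533,.14],down(8.5)); 
E
```

```text
t 19.4 pos [ 0.515  -0.2526  0.138 ] rot [ 3.135 -0.091  0.009] F [ 0.1 -0.1 -2.1] w 0.665
d [ 0.0173 -0.3074 -0.0034] w [  0.31  -0.3  -11.81]
```

Call:
jog_arm([
  {"claw": 50,"dx": 0.002,"dy": -0.04,"dz": 0,"wx": 0,"wy": 0,"wz": -1.5},
  {"claw": 50,"dx": 0.005,"dy": -0.088,"dz": 0,"wx": 0,"wy": 0,"wz": -3},
  {"claw": 50,"dx": 0.008,"dy": -0.136,"dz": -0.003,"wx": 0,"wy": 0,"wz": -5},
  {"claw": 50,"dx": 0.01,"dy": -0.184,"dz": -0.003,"wx": 0,"wy": 0,"wz": -7},
  {"claw": 50,"dx": 0.013,"dy": -0.232,"dz": -0.003,"wx": 0,"wy": 0,"wz": -9},
  {"claw": 50,"dx": 0.015,"dy": -0.275,"dz": -0.003,"wx": 0.3,"wy": -0.3,"wz": -10.5},
  {"claw": 50,"dx": 0.0173,"dy": -0.3,"dz": -0.0034,"wx": 0.3,"wy": -0.3,"wz": -11.8},
  {"claw": 50,"dx": 0.0173,"dy": -0.3074,"dz": -0.0034,"wx": 0.3,"wy": -0.3,"wz": -11.8},
])

```text
time_s: 20.2
position: [0.5483, 0.0592, 0.1368]
eef_rot: [-3.126, -0.244, 0.01]
force: [-0.3, 0.1, -0.9]
gripper_width: 0.668
```

Call:
jog_arm([
  {"claw": 50,"dx": 0,"dy": 0,"dz": 0.01,"wx": 0,"wy": 0,"wz": 0},
  {"claw": 50,"dx": 0,"dy": 0,"dz": 0.02,"wx": 0,"wy": 0,"wz": 0},
  {"claw": 50,"dx": 0,"dy": 0,"dz": 0.023,"wx": 0,"wy": 0,"wz": 0},
  {"claw": 50,"dx": 0,"dy": 0,"dz": 0.023,"wx": 0,"wy": 0,"wz": 0},
  {"claw": 50,"dx": 0,"dy": 0,"dz": 0.023,"wx": 0,"wy": 0,"wz": 0},
])

```text
time_s: 20.7
position: [0.5486, 0.0531, 0.1145]
eef_rot: [-3.13, -0.229, 0.009]
force: [0.1, 0.8, 0.3]
gripper_width: 0.663
```

```bash
python3 - <<'E'
from h import *
s=st();rel([.5501,.0533,.105],down(8.5))
# cover position in view: top surface edges
im=bot.get_image('side'); np.savez('s9.npz',**{k:np.array(v) for k,v in im.items()})
P=cloud(im); q=P.reshape(-1,3); print('carts on sheet?',((q[:,2]>.009)&(q[:,2]<.02)&(q[:,1]>.19)&(q[:,1]<.36)&(q[:,0]>.45)&(q[:,0]<.62)).sum())
E
```

```text
t 20.7 pos [0.5486 0.0531 0.1145] rot [-3.13  -0.229  0.009] F [0.1 0.8 0.3] w 0.663
d [0.0016 0.0001 0.0095] w [-0.18  0.3  -0.12]
carts on sheet? 1
```

Call:
jog_arm([
  {"claw": 50,"dx": 0.001,"dy": -0.0005,"dz": 0.004,"wx": -0.2,"wy": 0.3,"wz": 0},
  {"claw": 50,"dx": 0.001,"dy": -0.0005,"dz": 0.007,"wx": -0.2,"wy": 0.3,"wz": 0},
  {"claw": 50,"dx": 0.001,"dy": -0.0005,"dz": 0.009,"wx": -0.2,"wy": 0.3,"wz": 0},
  {"claw": 50,"dx": 0.001,"dy": -0.0005,"dz": 0.009,"wx": -0.2,"wy": 0.3,"wz": 0},
])

```text
time_s: 21.15
position: [0.5492, 0.0552, 0.1052]
eef_rot: [-3.133, -0.233, 0.001]
force: [0.2, 0.1, -1.2]
gripper_width: 0.666
```

```bash
python3 - <<'E'
from h import *
s=st();rel([.5501,.0538,.102],down(8.5))
E
```

```text
t 21.15 pos [0.5492 0.0552 0.1052] rot [-3.133e+00 -2.330e-01  1.000e-03] F [ 0.2  0.1 -1.2] w 0.666
d [0.0007 0.0015 0.0032] w [-0.02  0.03  0.02]
```

Call:
jog_arm([
  {"claw": 50,"dx": 0.0005,"dy": 0.0008,"dz": 0.001,"wx": 0,"wy": 0,"wz": 0},
  {"claw": 50,"dx": 0.0005,"dy": 0.0008,"dz": 0.002,"wx": 0,"wy": 0,"wz": 0},
  {"claw": 50,"dx": 0.0005,"dy": 0.0008,"dz": 0.003,"wx": 0,"wy": 0,"wz": 0},
  {"claw": 50,"dx": 0.0005,"dy": 0.0008,"dz": 0.0035,"wx": 0,"wy": 0,"wz": 0},
  {"claw": 50,"dx": 0.0005,"dy": 0.0008,"dz": 0.0035,"wx": 0,"wy": 0,"wz": 0},
])

```text
time_s: 21.65
position: [0.55, 0.0544, 0.1022]
eef_rot: [-3.133, -0.233, -0.0]
force: [-0.1, -0.6, -2.0]
gripper_width: 0.671
```

```bash
python3 - <<'E'
from h import *
s=st();rel([.5501,.0533,.102],down(8.5))
E
```

```text
t 21.65 pos [0.55   0.0544 0.1022] rot [-3.133 -0.233 -0.   ] F [-0.1 -0.6 -2. ] w 0.671
d [-0.0001  0.0011  0.0002] w [-0.01 -0.02  0.  ]
```

Call:
jog_arm([
  {"claw": 50,"dx": 0,"dy": 0.0004,"dz": 0.001,"wx": 0,"wy": 0,"wz": 0},
  {"claw": 50,"dx": 0,"dy": 0.0004,"dz": 0.001,"wx": 0,"wy": 0,"wz": 0},
  {"claw": 80,"dx": 0,"dy": 0.0004,"dz": 0.001,"wx": 0,"wy": 0,"wz": 0},
  {"claw": 100,"dx": 0,"dy": 0.0004,"dz": 0.001,"wx": 0,"wy": 0,"wz": 0},
  {"claw": 100,"dx": 0,"dy": 0.0004,"dz": -0.02,"wx": 0,"wy": 0,"wz": 0},
  {"claw": 100,"dx": 0,"dy": 0.0004,"dz": -0.05,"wx": 0,"wy": 0,"wz": 0},
])

```text
time_s: 22.25
position: [0.5491, 0.0539, 0.1511]
eef_rot: [3.133, 0.233, -0.006]
force: [0.5, 0.5, -0.4]
gripper_width: 1.002
```

```bash
cat > kin.py <<'E'
from h import *
from scipy.optimize import least_squares
import itertools,pickle,os
D=[([-1.37052,.615799,-.012614,1.42473,.008107,1.10341,-.040406],[.146,.6328,.3027],[2.457,1.955,-.003]),
([-.09221,.76832,.17123,1.9696,-.28977,.427185,.455735],[.5287,-.0316,.0802],[-3.132,-.25,.001]),
([-.32495,.631317,.288289,1.842983,-.264059,.702186,.262388],[.5525,.056,.1843],[-3.132,-.234,-.004]),
([-.08916,.672754,-.162617,1.862637,.177029,.617929,1.357764],[.5477,.0849,.1487],[2.049,2.378,.002]),
([.0396875,.649795,-.183778,1.84301,.17988,.675210,1.470078],[.5534,.0213,.1664],[-2.046,-2.376,.013])]
LO=np.array([-3.12,-.3,-1.34,.26,-1.36,.01,-2.84]);HI=np.array([3.12,2.06,1.32,2.42,4.5,1.98,2.84])
def rot(ax,a): return Ro.from_euler(ax,a)
def fk(q,g,sg):
    R=Ro.from_euler('z',sg[0]*q[0]+g[8]); p=np.array([0,0,g[0]])+R.apply([g[1],0,0])
    R=R*Ro.from_euler('y',q[1])*Ro.from_euler('z',sg[1]*q[2]); p=p+R.apply([g[2],0,g[3]])
    R=R*Ro.from_euler('y',q[3])*Ro.from_euler('z',sg[2]*q[4]); p=p+R.apply([g[4],0,g[5]])
    R=R*Ro.from_euler('y',q[5]); p=p+R.apply([g[6],0,g[7]]); return p,R*Ro.from_euler('z',sg[3]*q[6]+g[9])
def fit():
    s=bot.sense(); d=D+[(s['qpos'],s['position'],s['eef_rot'])]; best=None
    for sg in itertools.product((1,-1),repeat=4):
        for o in (0,np.pi,np.pi/2,-np.pi/2):
            def f(g):
                e=[]
                for q,p,r in d:
                    P,R=fk(q,g,sg); e+=[*(P-p)*10,*(R.inv()*Ro.from_rotvec(r)).as_rotvec()]
                return np.r_[e,(g[:8]-[.3,0,0,.35,0,.35,0,.25])*.003]
            x=least_squares(f,[.3,0,0,.35,0,.35,0,.25,0,o]); 
            if best is None or x.cost<best[0]: best=(x.cost,x.x,sg,f(x.x))
    return best
def ik(p,R,q0,g,sg):
    m=(LO+HI)/2
    def f(q):
        P,Q=fk(q,g,sg); return np.r_[(P-p)*10,(Q.inv()*R).as_rotvec()*2,(q-q0)*1e-3]
    x=least_squares(f,np.clip(q0,LO+.01,HI-.01),bounds=(LO,HI)); P,Q=fk(x.x,g,sg)
    return x.x,np.linalg.norm(P-p),(Q.inv()*R).magnitude()
E
python3 - <<'E'
from kin import *
st(); print(bot.sense()['qpos'])
b=fit(); print(b[0],b[1].round(4),b[2]); print(np.abs(b[3][:-8]).max()); pickle.dump(b[1:3],open('k.pkl','wb'))
E
```

```text
t 22.25 pos [0.5491 0.0539 0.1511] rot [ 3.133  0.233 -0.006] F [ 0.5  0.5 -0.4] w 1.002
[-0.31622416  0.67940672  0.28025744  1.8733396  -0.2978743   0.6336187
  0.29563282]
0.0011926800780099837 [ 3.7780e-01  2.7000e-03  1.4000e-03  5.4470e-01 -9.0000e-04  3.6970e-01
 -1.6000e-03  3.5250e-01 -3.7800e-02  3.1037e+00] (-1, -1, -1, -1)
0.02576368830526643
```

```bash
cat > t.py <<'E'
from kin import *
g,sg=pickle.load(open('k.pkl','rb')); q0=bot.sense()['qpos']
for c in ([.55,.05],[.55,-.06],[.62,-.05],[.5,-.05],[.5,-.27]):
  for yaw in (8.5,98.5,-81.5):
    out=[]
    for s in (1,-1):
        q,_,_=ik(np.array([*c,.15]),down(yaw),q0,g,sg); last=0
        for t in range(0,91,5):
            R=down(yaw,s*t); p=np.array([*c,.07])-R.apply([0,0,.052])
            q,e,r=ik(p,R,q,g,sg)
            if e>.002 or r>.01: break
            last=t
        out.append(s*last)
    print(c,yaw,out)
E
python3 t.py
```

```text
[0.55, 0.05] 8.5 [90, -90]
[0.55, 0.05] 98.5 [50, -25]
[0.55, 0.05] -81.5 [15, -50]
[0.55, -0.06] 8.5 [90, -90]
[0.55, -0.06] 98.5 [50, -30]
[0.55, -0.06] -81.5 [15, -50]
[0.62, -0.05] 8.5 [90, -90]
[0.62, -0.05] 98.5 [40, -40]
[0.62, -0.05] -81.5 [20, -40]
[0.5, -0.05] 8.5 [90, -90]
[0.5, -0.05] 98.5 [55, -20]
[0.5, -0.05] -81.5 [10, -55]
[0.5, -0.27] 8.5 [70, -90]
[0.5, -0.27] 98.5 [55, -85]
[0.5, -0.27] -81.5 [20, -55]
```

```bash
cat >> h.py <<'E'
def blk(px,py,z,tilt,D=.055,yaw=8.5):
    "TCP target for block centre at plate (px,py) mm, height z"
    R=down(yaw,tilt); c=np.r_[C0+RP@[px/1000,py/1000],z]; rel(c-R.apply([0,0,D]),R)
E
python3 - <<'E'
from h import *
print(toplate([.5501,.0533])); blk(11,55,.028,-30,.115)
E
```

```text
[11.3432762  54.92667917]
d [ 0.0007 -0.0568  0.0235] w [-30.01   0.22   0.06]
```

Call:
jog_arm([
  {"claw": 100,"dx": 0.0007,"dy": -0.014,"dz": -0.03,"wx": -7.5,"wy": 0,"wz": 0},
  {"claw": 100,"dx": 0.0007,"dy": -0.028,"dz": -0.02,"wx": -15,"wy": 0,"wz": 0},
  {"claw": 100,"dx": 0.0007,"dy": -0.042,"dz": 0,"wx": -22.5,"wy": 0,"wz": 0},
  {"claw": 100,"dx": 0.0007,"dy": -0.0568,"dz": 0.0235,"wx": -30,"wy": 0.2,"wz": 0},
  {"claw": 100,"dx": 0.0007,"dy": -0.0568,"dz": 0.0235,"wx": -30,"wy": 0.2,"wz": 0},
  {"claw": 100,"dx": 0.0007,"dy": -0.0568,"dz": 0.0235,"wx": -30,"wy": 0.2,"wz": 0},
])

```text
time_s: 22.85
position: [0.5416, 0.1119, 0.1267]
eef_rot: [2.61, 0.201, 0.054]
force: [-0.0, -0.9, 0.1]
gripper_width: 0.997
```

```bash
python3 - <<'E'
from h import *
s=st(); blk(11,55,.028,-30); print(s['qpos'])
shot('side','s10',(220,150,350,270),5)
E
```

```text
t 22.85 pos [0.5416 0.1119 0.1267] rot [2.61  0.201 0.054] F [-0.  -0.9  0.1] w 0.997
d [-0.0007  0.0018  0.0601] w [ 0.05 -0.14  0.28]
[-0.86071769  0.88827743  0.69747798  1.85772488 -0.0131043   0.63801952
 -0.18031954]
```

View pics/s10.png

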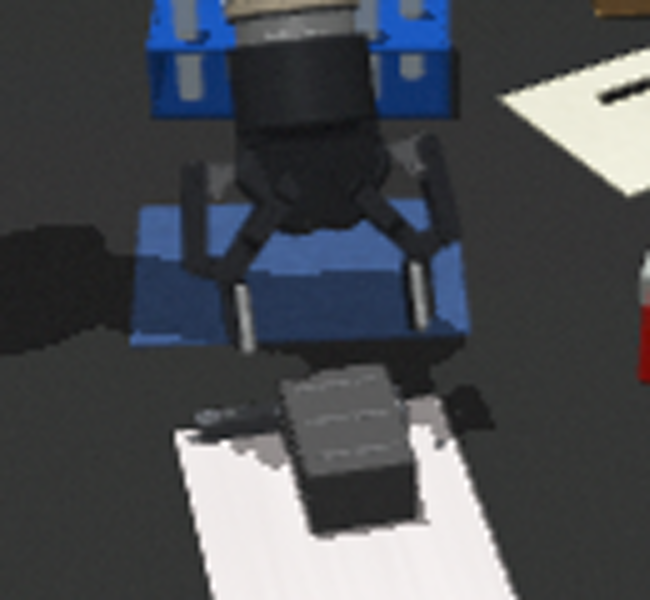

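The capped block is square and fully seated, and the tilted gripper is in line with it. I go in and grip both trays.

Call:
jog_arm([
  {"claw": 100,"dx": -0.0005,"dy": 0.0012,"dz": 0.025,"wx": 0,"wy": 0,"wz": 0.2},
  {"claw": 100,"dx": -0.0005,"dy": 0.0012,"dz": 0.045,"wx": 0,"wy": 0,"wz": 0.2},
  {"claw": 100,"dx": -0.0005,"dy": 0.0012,"dz": 0.06,"wx": 0,"wy": 0,"wz": 0.2},
  {"claw": 100,"dx": -0.0005,"dy": 0.0012,"dz": 0.06,"wx": 0,"wy": 0,"wz": 0.2},
  {"claw": 100,"dx": -0.0005,"dy": 0.0012,"dz": 0.06,"wx": 0,"wy": 0,"wz": 0.2},
], force=30)

```text
time_s: 23.4
position: [0.5476, 0.0778, 0.0791]
eef_rot: [2.614, 0.184, 0.061]
force: [0.8, 0.6, 0.9]
gripper_width: 1.007
```

```bash
python3 - <<'E'
from h import *
s=st(); blk(11,55,.028,-30)
E
```

```text
t 23.4 pos [0.5476 0.0778 0.0791] rot [2.614 0.184 0.061] F [0.8 0.6 0.9] w 1.007
d [-0.0015 -0.0043  0.0015] w [-0.08 -0.25 -0.52]
```

Call:
jog_arm([
  {"claw": 100,"dx": -0.0008,"dy": -0.003,"dz": 0.001,"wx": 0,"wy": 0,"wz": -0.3},
  {"claw": 80,"dx": -0.0008,"dy": -0.003,"dz": 0.001,"wx": 0,"wy": 0,"wz": -0.3},
  {"claw": 60,"dx": -0.0008,"dy": -0.003,"dz": 0.001,"wx": 0,"wy": 0,"wz": -0.3},
  {"claw": 50,"dx": -0.0008,"dy": -0.003,"dz": 0.001,"wx": 0,"wy": 0,"wz": -0.3},
  {"claw": 50,"dx": -0.0008,"dy": -0.003,"dz": 0.001,"wx": 0,"wy": 0,"wz": -0.3},
  {"claw": 50,"dx": -0.0008,"dy": -0.003,"dz": 0.001,"wx": 0,"wy": 0,"wz": -0.3},
  {"claw": 50,"dx": -0.0008,"dy": -0.003,"dz": 0.001,"wx": 0,"wy": 0,"wz": -0.3},
], force=30)

```text
time_s: 24.1
position: [0.5454, 0.082, 0.0754]
eef_rot: [2.612, 0.197, 0.056]
force: [-3.0, 2.6, 5.4]
gripper_width: 0.677
```

Call:
jog_arm([
  {"claw": 45,"dx": 0,"dy": 0,"dz": 0,"wx": 0,"wy": 0,"wz": 0},
  {"claw": 45,"dx": 0,"dy": 0,"dz": 0,"wx": 0,"wy": 0,"wz": 0},
  {"claw": 45,"dx": 0,"dy": 0,"dz": 0,"wx": 0,"wy": 0,"wz": 0},
], force=70)

```text
time_s: 24.4
position: [0.5454, 0.0821, 0.0755]
eef_rot: [2.612, 0.197, 0.056]
force: [-3.9, 3.4, 8.1]
gripper_width: 0.668
```

```bash
python3 - <<'E'
from h import *
s=st(); blk(11,55,.028,-30); print('to stand, high'); blk(5,-30,.14,60); blk(11,50,.09,-30)
E
```

```text
t 24.4 pos [0.5454 0.0821 0.0755] rot [2.612 0.197 0.056] F [-3.9  3.4  8.1] w 0.668
d [0.     0.0014 0.0007] w [-0.03 -0.21  0.07]
to stand, high
d [-0.0062  0.1861  0.0011] w [89.97 -0.11  0.22]
d [ 0.0002  0.0368 -0.0505] w [-0.03 -0.21  0.07]
```

Call:
jog_arm([
  {"claw": 45,"dx": 0,"dy": 0.003,"dz": -0.004,"wx": 0,"wy": 0,"wz": 0},
  {"claw": 45,"dx": 0,"dy": 0.008,"dz": -0.012,"wx": 0,"wy": 0,"wz": 0},
  {"claw": 45,"dx": 0,"dy": 0.016,"dz": -0.024,"wx": 0,"wy": 0,"wz": 0},
  {"claw": 45,"dx": 0,"dy": 0.025,"dz": -0.037,"wx": 0,"wy": 0,"wz": 0},
  {"claw": 45,"dx": 0,"dy": 0.035,"dz": -0.05,"wx": 0,"wy": 0,"wz": 0},
  {"claw": 45,"dx": 0,"dy": 0.035,"dz": -0.05,"wx": 0,"wy": 0,"wz": 0},
])

```text
time_s: 25.0
position: [0.5477, 0.0752, 0.1389]
eef_rot: [2.613, 0.193, 0.063]
force: [0.6, 0.1, -3.6]
gripper_width: 0.669
```

```bash
python3 - <<'E'
from h import *
s=st(); blk(5,-30,.14,60); blk(11,50,.09,-30)
shot('side','s11',(220,150,350,270),5)
E
```

```text
t 25.0 pos [0.5477 0.0752 0.1389] rot [2.613 0.193 0.063] F [ 0.6  0.1 -3.6] w 0.669
d [-0.0072  0.1482  0.0525] w [89.98 -0.49  0.22]
d [-0.0012 -0.0011  0.0009] w [-0.02 -0.45 -0.18]
```

View pics/s11.png

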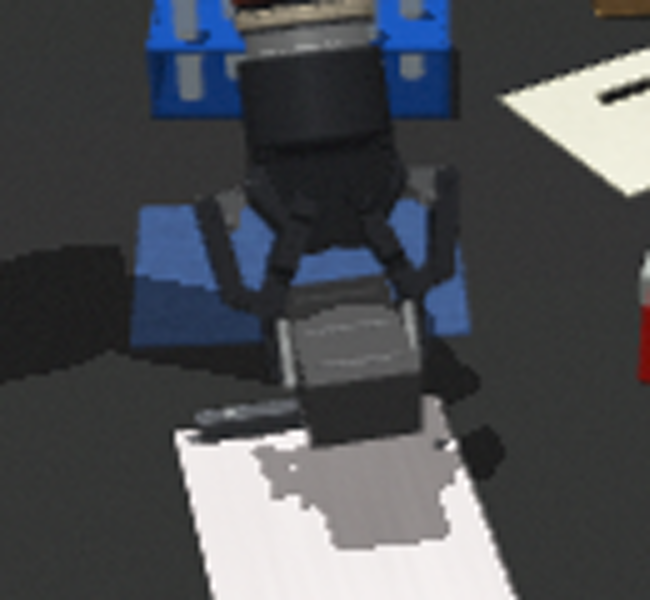

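Both trays lifted together (−3.6 N is about their combined weight). I turn toward standing.

Call:
jog_arm([
  {"claw": 45,"dx": 0,"dy": 0.01,"dz": -0.004,"wx": 4,"wy": 0,"wz": 0},
  {"claw": 45,"dx": 0,"dy": 0.022,"dz": -0.006,"wx": 10,"wy": 0,"wz": 0},
  {"claw": 45,"dx": 0,"dy": 0.034,"dz": -0.006,"wx": 16,"wy": 0,"wz": 0},
  {"claw": 45,"dx": -0.001,"dy": 0.046,"dz": -0.004,"wx": 22,"wy": 0,"wz": 0},
  {"claw": 45,"dx": -0.001,"dy": 0.058,"dz": 0,"wx": 28,"wy": 0,"wz": 0},
  {"claw": 45,"dx": -0.002,"dy": 0.07,"dz": 0.006,"wx": 34,"wy": 0,"wz": 0},
  {"claw": 45,"dx": -0.003,"dy": 0.082,"dz": 0.012,"wx": 40,"wy": 0,"wz": 0},
  {"claw": 45,"dx": -0.004,"dy": 0.092,"dz": 0.018,"wx": 45,"wy": 0,"wz": 0},
])

```text
time_s: 25.85
position: [0.5552, -0.0147, 0.1659]
eef_rot: [-2.87, -0.214, 0.025]
force: [0.1, 0.6, -4.0]
gripper_width: 0.668
```

```bash
python3 - <<'E'
from h import *
s=st(); blk(5,-30,.14,60)
E
```

```text
t 25.85 pos [ 0.5552 -0.0147  0.1659] rot [-2.87  -0.214  0.025] F [ 0.1  0.6 -4. ] w 0.668
d [-0.0013  0.0619 -0.0184] w [44.87 -0.11  0.1 ]
```

Call:
jog_arm([
  {"claw": 45,"dx": 0,"dy": 0.008,"dz": -0.004,"wx": 6,"wy": 0,"wz": 0},
  {"claw": 45,"dx": 0,"dy": 0.017,"dz": -0.008,"wx": 13,"wy": 0,"wz": 0},
  {"claw": 45,"dx": 0,"dy": 0.027,"dz": -0.011,"wx": 20,"wy": 0,"wz": 0},
  {"claw": 45,"dx": -0.001,"dy": 0.037,"dz": -0.014,"wx": 27,"wy": 0,"wz": 0},
  {"claw": 45,"dx": -0.001,"dy": 0.047,"dz": -0.016,"wx": 34,"wy": 0,"wz": 0},
  {"claw": 45,"dx": -0.001,"dy": 0.056,"dz": -0.018,"wx": 40,"wy": 0,"wz": 0},
  {"claw": 45,"dx": -0.001,"dy": 0.062,"dz": -0.018,"wx": 44.9,"wy": 0,"wz": 0},
  {"claw": 45,"dx": -0.001,"dy": 0.062,"dz": -0.018,"wx": 44.9,"wy": 0,"wz": 0},
])

```text
time_s: 26.65
position: [0.5631, -0.0806, 0.163]
eef_rot: [-2.096, -0.15, 0.091]
force: [-0.3, -0.5, -3.4]
gripper_width: 0.671
```

```bash
python3 - <<'E'
from h import *
s=st(); blk(5,-30,.056,60); print(s['qpos'])
im=bot.get_image('side'); np.savez('s12.npz',**{k:np.array(v) for k,v in im.items()})
# block surfaces near expected pose: cloud, fit
P=cloud(im).reshape(-1,3); c=np.r_[C0+RP@[.005,-.03],.14]; q=(P-c); q=np.c_[q[:,:2]@RP,q[:,2]]*1000
q=q[(abs(q[:,0])<26)&(abs(q[:,1])<32)&(abs(q[:,2])<50)]
print(len(q)); f=q[(q[:,1]<-10)&(q[:,2]<38)&(q[:,2]>-40)&(abs(q[:,0])<24)]
A=np.c_[f[:,0],f[:,2],np.ones(len(f))]; 
for _ in range(4):
    x=np.linalg.lstsq(A,f[:,1],rcond=None)[0]; r=f[:,1]-A@x; k=abs(r)<3; f=f[k];A=A[k]
print('face y=ax+bz+c',x.round(4),len(f)); t=q[q[:,2]>36]; print('top z',np.percentile(t[:,2],[50,90]),len(t))
E
```

```text
t 26.65 pos [ 0.5631 -0.0806  0.163 ] rot [-2.096 -0.15   0.091] F [-0.3 -0.5 -3.4] w 0.671
d [0.0008 0.0677 0.0417] w [ 0.31 -0.07 -0.27]
[ 0.55480771  0.94312077 -0.26017943  1.59279472 -0.69322719  1.30315938
  0.91404825]
29
face y=ax+bz+c [ 0.6432  0.0678 -5.377 ] 9Traceback (most recent call last):
  File "<stdin>", line 11, in <module>
    return _quantile_unchecked(
        a, q, axis, out, overwrite_input, method, keepdims, weights)
    return _ureduce(a,
                    func=_quantile_ureduce_func,
    ...<5 lines>...
                    overwrite_input=overwrite_input,
                    method=method)
    r = func(a, **kwargs)
    result = _quantile(arr,
                       quantiles=q,
    ...<2 lines>...
                       out=out,
                       weights=wgt)
    slices_having_nans = np.isnan(arr[-1, ...])
                                  ~~~^^^^^^^^^
IndexError: index -1 is out of bounds for axis 0 with size 0
```

Call:
jog_arm([
  {"claw": 45,"dx": 0,"dy": 0.017,"dz": 0.01,"wx": 0.1,"wy": 0,"wz": 0},
  {"claw": 45,"dx": 0,"dy": 0.035,"dz": 0.022,"wx": 0.2,"wy": 0,"wz": -0.1},
  {"claw": 45,"dx": 0.0008,"dy": 0.05,"dz": 0.032,"wx": 0.3,"wy": 0,"wz": -0.2},
  {"claw": 45,"dx": 0.0008,"dy": 0.06,"dz": 0.037,"wx": 0.3,"wy": 0,"wz": -0.2},
  {"claw": 45,"dx": 0.0008,"dy": 0.0655,"dz": 0.0405,"wx": 0.3,"wy": 0,"wz": -0.2},
  {"claw": 45,"dx": 0.0008,"dy": 0.0655,"dz": 0.0405,"wx": 0.3,"wy": 0,"wz": -0.2},
  {"claw": 45,"dx": 0.0008,"dy": 0.0655,"dz": 0.0405,"wx": 0.3,"wy": 0,"wz": -0.2},
])

```text
time_s: 27.4
position: [0.5653, -0.0736, 0.091]
eef_rot: [-2.086, -0.164, 0.085]
force: [-0.3, 0.0, -2.9]
gripper_width: 0.669
```

```bash
python3 - <<'E'
from h import *
s=st(); blk(5,-30,.053,60); shot('top','t13',(262,230,402,345),5)
E
```

```text
t 27.4 pos [ 0.5653 -0.0736  0.091 ] rot [-2.086 -0.164  0.085] F [-0.3  0.  -2.9] w 0.669
d [-0.0027  0.0115  0.0011] w [-0.2   0.02  0.46]
```

Call:
jog_arm([
  {"claw": 45,"dx": -0.001,"dy": 0.003,"dz": 0.0015,"wx": 0,"wy": 0,"wz": 0.2},
  {"claw": 45,"dx": -0.001,"dy": 0.006,"dz": 0.003,"wx": 0,"wy": 0,"wz": 0.3},
  {"claw": 45,"dx": -0.001,"dy": 0.007,"dz": 0.004,"wx": 0,"wy": 0,"wz": 0.3},
  {"claw": 45,"dx": -0.001,"dy": 0.007,"dz": 0.004,"wx": 0,"wy": 0,"wz": 0.3},
])

```text
time_s: 27.85
position: [0.5642, -0.0743, 0.0839]
eef_rot: [-2.084, -0.157, 0.089]
force: [-0.4, -3.6, 4.7]
gripper_width: 0.671
```

Call:
jog_arm([
  {"claw": 45,"dx": 0,"dy": 0.0009,"dz": 0.0005,"wx": 0,"wy": 0,"wz": 0},
  {"claw": 45,"dx": 0,"dy": 0.0017,"dz": 0.001,"wx": 0,"wy": 0,"wz": 0},
  {"claw": 45,"dx": 0,"dy": 0.0017,"dz": 0.001,"wx": 0,"wy": 0,"wz": 0},
])

```text
time_s: 28.15
position: [0.5642, -0.0744, 0.0838]
eef_rot: [-2.081, -0.158, 0.089]
force: [-2.1, -5.9, 11.8]
gripper_width: 0.672
```

```bash
python3 - <<'E'
from h import *
s=st(); blk(5,-30,.053,60); print(s['torque'])
E
```

```text
t 28.15 pos [ 0.5642 -0.0744  0.0838] rot [-2.081 -0.158  0.089] F [-2.1 -5.9 11.8] w 0.672
d [-0.0014  0.0049 -0.002 ] w [-0.49  0.02  0.17]
[0.02883185 0.70624547 0.51232385]
```

Call:
jog_arm([
  {"claw": 45,"dx": 0,"dy": -0.001,"dz": -0.0005,"wx": -0.3,"wy": 0,"wz": 0},
  {"claw": 45,"dx": 0,"dy": -0.001,"dz": -0.0005,"wx": -0.3,"wy": 0,"wz": 0},
  {"claw": 45,"dx": 0,"dy": -0.001,"dz": -0.0005,"wx": -0.3,"wy": 0,"wz": 0},
], force=30)

```text
time_s: 28.45
position: [0.5641, -0.0739, 0.0841]
eef_rot: [-2.087, -0.159, 0.088]
force: [-1.8, -4.1, 8.4]
gripper_width: 0.668
```

```bash
python3 - <<'E'
from h import *
s=st(); blk(5,-30,.053,60); print(s['torque'])
E
```

```text
t 28.45 pos [ 0.5641 -0.0739  0.0841] rot [-2.087 -0.159  0.088] F [-1.8 -4.1  8.4] w 0.668
d [-0.0015  0.0054 -0.0023] w [-0.13  0.03  0.17]
[-0.23009607  0.4601929   0.31604255]
```

Call:
jog_arm([
  {"claw": 45,"dx": -0.0003,"dy": -0.0008,"dz": -0.001,"wx": 0,"wy": 0,"wz": 0},
  {"claw": 45,"dx": -0.0003,"dy": -0.0008,"dz": -0.001,"wx": 0,"wy": 0,"wz": 0},
  {"claw": 69,"dx": -0.0003,"dy": -0.0008,"dz": -0.001,"wx": 0,"wy": 0,"wz": 0},
  {"claw": 72,"dx": -0.0003,"dy": -0.0008,"dz": -0.001,"wx": 0,"wy": 0,"wz": 0},
  {"claw": 78,"dx": -0.0003,"dy": -0.0008,"dz": -0.001,"wx": 0,"wy": 0,"wz": 0},
  {"claw": 90,"dx": -0.0003,"dy": -0.0008,"dz": -0.001,"wx": 0,"wy": 0,"wz": 0},
  {"claw": 100,"dx": -0.0003,"dy": -0.0008,"dz": -0.001,"wx": 0,"wy": 0,"wz": 0},
  {"claw": 100,"dx": -0.0003,"dy": -0.0008,"dz": -0.001,"wx": 0,"wy": 0,"wz": 0},
])

```text
time_s: 29.25
position: [0.5637, -0.0742, 0.0825]
eef_rot: [-2.091, -0.158, 0.09]
force: [-0.3, 0.6, 0.1]
gripper_width: 1.0
```

```bash
python3 - <<'E'
from h import *
s=st(); blk(5,-30,.053,60); print('back'); blk(5,-30,.053,60,.16); print('go round'); blk(5,-30,.30,0,.055);
E
```

```text
t 29.25 pos [ 0.5637 -0.0742  0.0825] rot [-2.091 -0.158  0.09 ] F [-0.3  0.6  0.1] w 1.0
d [-0.0009  0.004  -0.0028] w [0.09 0.06 0.1 ]
back
d [-0.001   0.0041 -0.1078] w [0.09 0.06 0.1 ]
go round
d [-0.0006 -0.2574 -0.0992] w [-59.91  -0.     0.12]
```

Call:
jog_arm([
  {"claw": 100,"dx": 0,"dy": 0,"dz": -0.008,"wx": 0,"wy": 0,"wz": 0},
  {"claw": 100,"dx": 0,"dy": 0,"dz": -0.025,"wx": 0,"wy": 0,"wz": 0},
  {"claw": 100,"dx": 0,"dy": 0,"dz": -0.05,"wx": 0,"wy": 0,"wz": 0},
  {"claw": 100,"dx": 0,"dy": 0,"dz": -0.08,"wx": 0,"wy": 0,"wz": 0},
  {"claw": 100,"dx": 0,"dy": 0,"dz": -0.11,"wx": 0,"wy": 0,"wz": 0},
  {"claw": 100,"dx": 0,"dy": -0.04,"dz": -0.13,"wx": -8,"wy": 0,"wz": 0},
  {"claw": 100,"dx": 0,"dy": -0.08,"dz": -0.14,"wx": -16,"wy": 0,"wz": 0},
  {"claw": 100,"dx": 0,"dy": -0.12,"dz": -0.145,"wx": -24,"wy": 0,"wz": 0},
])

```text
time_s: 30.05
position: [0.5738, -0.141, 0.2605]
eef_rot: [-2.515, -0.184, 0.056]
force: [0.4, -0.3, -0.0]
gripper_width: 0.999
```

```bash
python3 - <<'E'
from h import *
s=st(); 
for c in('top','side'):
    im=shot(c,c+'14',(250,190,390,310) if c=='side' else (262,215,402,335),5)
    P=cloud(im).reshape(-1,3); q=np.c_[(P[:,:2]-C0)@RP,P[:,2]]*1000
    q=q[(abs(q[:,0]-8)<45)&(abs(q[:,1]+26)<50)&(q[:,2]>14)&(q[:,2]<108)]
    print(c,len(q)); 
    if len(q): print(np.percentile(q,[2,50,98],axis=0).round(1)); t=q[q[:,2]>92]; print(len(t), len(t) and cv2.minAreaRect(t[:,:2].astype(np.float32)))
    f=q[(q[:,2]>20)&(q[:,2]<90)]; 
    if c=='side' and len(f)>20:
        A=np.c_[f[:,0],f[:,2],np.ones(len(f))]
        for _ in range(5): x=np.linalg.lstsq(A,f[:,1],rcond=None)[0]; k=abs(f[:,1]-A@x)<3; f=f[k];A=A[k]
        print('face y=ax+bz+c',x.round(4),len(f))
a=[cv2.imread('pics/%s14.png'%c) for c in('top','side')]; cv2.imwrite('pics/m14.png',cv2.resize(np.hstack(a),(800,343)))
blk(8,-26,.25,0)
E
```

```text
t 30.05 pos [ 0.5738 -0.141   0.2605] rot [-2.515 -0.184  0.056] F [ 0.4 -0.3 -0. ] w 0.999
top 639
[[-22.8 -43.1  23.4]
 [  3.4 -22.9  97.8]
 [ 34.5  -3.8 101.5]]
548 ((6.587678909301758, -23.90407371520996), (40.04587936401367, 58.90072250366211), 89.72489166259766)
side 887
[[-23.5 -47.2  16.7]
 [  3.  -43.   73.4]
 [ 33.2  -6.3 101.5]]
295 ((5.525291442871094, -24.9631290435791), (44.62084197998047, 57.728179931640625), 89.60962677001953)
face y=ax+bz+c [-6.40000e-02  1.02000e-02 -4.35507e+01] 307
d [-1.000e-04 -1.082e-01  3.340e-02] w [-35.68  -0.81   0.89]
```

View pics/m14.png

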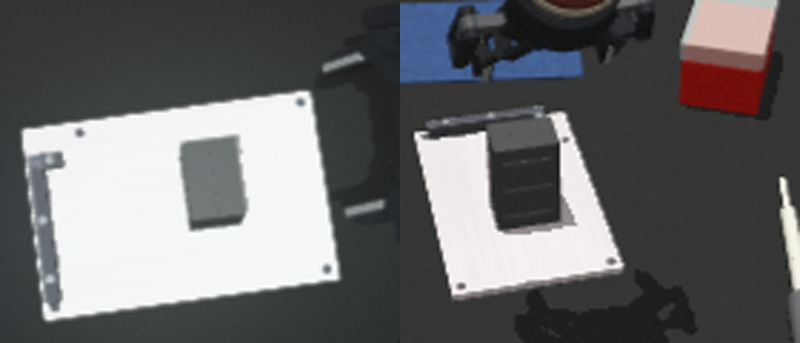

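The block stands square at (6,−24) on the plate: top 40×59 mm, both trays together. I go over to the far side for the second grip.

Call:
jog_arm([
  {"claw": 100,"dx": 0,"dy": -0.018,"dz": 0.005,"wx": -6,"wy": 0,"wz": 0},
  {"claw": 100,"dx": 0,"dy": -0.04,"dz": 0.01,"wx": -12,"wy": 0,"wz": 0},
  {"claw": 100,"dx": 0,"dy": -0.06,"dz": 0.015,"wx": -19,"wy": 0,"wz": 0},
  {"claw": 100,"dx": 0,"dy": -0.08,"dz": 0.022,"wx": -26,"wy": 0,"wz": 0.5},
  {"claw": 100,"dx": 0,"dy": -0.1,"dz": 0.03,"wx": -32,"wy": -0.5,"wz": 0.9},
  {"claw": 100,"dx": 0,"dy": -0.1082,"dz": 0.033,"wx": -35.7,"wy": -0.8,"wz": 0.9},
  {"claw": 100,"dx": 0,"dy": -0.1082,"dz": 0.033,"wx": -35.7,"wy": -0.8,"wz": 0.9},
])

```text
time_s: 30.85
position: [0.5572, -0.0284, 0.2967]
eef_rot: [-3.128, -0.231, 0.025]
force: [-0.2, -0.4, 0.0]
gripper_width: 1.001
```

```bash
python3 - <<'E'
from h import *
s=st(); print(s['qpos']); blk(6,-24,.053,-60,.16)
E
```

```text
t 30.85 pos [ 0.5572 -0.0284  0.2967] rot [-3.128 -0.231  0.025] F [-0.2 -0.4  0. ] w 1.001
[-0.06649283  0.48543096  0.12121733  1.69789689 -0.07145835  0.97903733
  0.22935145]
d [ 0.0022 -0.1405  0.1645] w [-60.34   0.84   0.43]
```

Call:
jog_arm([
  {"claw": 100,"dx": 0,"dy": -0.025,"dz": 0,"wx": -7,"wy": 0,"wz": 0},
  {"claw": 100,"dx": 0,"dy": -0.05,"dz": 0.005,"wx": -14,"wy": 0,"wz": 0},
  {"claw": 100,"dx": 0,"dy": -0.08,"dz": 0.01,"wx": -22,"wy": 0,"wz": 0},
  {"claw": 100,"dx": 0,"dy": -0.11,"dz": 0.025,"wx": -30,"wy": 0,"wz": 0},
  {"claw": 100,"dx": 0.001,"dy": -0.135,"dz": 0.05,"wx": -38,"wy": 0,"wz": 0},
  {"claw": 100,"dx": 0.002,"dy": -0.145,"dz": 0.08,"wx": -46,"wy": 0.4,"wz": 0.2},
  {"claw": 100,"dx": 0.002,"dy": -0.1455,"dz": 0.11,"wx": -53,"wy": 0.8,"wz": 0.4},
  {"claw": 100,"dx": 0.0022,"dy": -0.1455,"dz": 0.14,"wx": -60.3,"wy": 0.8,"wz": 0.4},
])

```text
time_s: 31.65
position: [0.5374, 0.1111, 0.1554]
eef_rot: [2.085, 0.146, 0.083]
force: [0.4, 0.5, -0.5]
gripper_width: 1.003
```

```bash
python3 - <<'E'
from h import *
s=st(); print(s['qpos']); blk(6,-24,.053,-60,.13)
E
```

```text
t 31.65 pos [0.5374 0.1111 0.1554] rot [2.085 0.146 0.083] F [ 0.4  0.5 -0.5] w 1.003
[-0.91406891  0.96993839  0.55922419  1.7914982   0.62709186  0.99344733
 -0.8255333 ]
d [-0.0011 -0.0199  0.0406] w [ 0.32  0.47 -0.19]
```

Call:
jog_arm([
  {"claw": 100,"dx": -0.001,"dy": -0.012,"dz": 0.01,"wx": 0.3,"wy": 0.4,"wz": 0},
  {"claw": 100,"dx": -0.001,"dy": -0.0199,"dz": 0.02,"wx": 0.3,"wy": 0.4,"wz": 0},
  {"claw": 100,"dx": -0.001,"dy": -0.0199,"dz": 0.035,"wx": 0.3,"wy": 0.4,"wz": -0.1},
  {"claw": 100,"dx": -0.001,"dy": -0.0199,"dz": 0.0406,"wx": 0.3,"wy": 0.4,"wz": -0.1},
  {"claw": 100,"dx": -0.001,"dy": -0.0199,"dz": 0.0406,"wx": 0.3,"wy": 0.4,"wz": -0.1},
  {"claw": 100,"dx": -0.001,"dy": -0.0199,"dz": 0.0406,"wx": 0.3,"wy": 0.4,"wz": -0.1},
])

```text
time_s: 32.25
position: [0.5399, 0.0858, 0.1199]
eef_rot: [2.095, 0.152, 0.09]
force: [0.4, 0.4, 0.5]
gripper_width: 1.0
```

```bash
python3 - <<'E'
from h import *
s=st(); blk(6,-24,.053,-60,.055)
E
```

```text
t 32.25 pos [0.5399 0.0858 0.1199] rot [2.095 0.152 0.09 ] F [0.4 0.4 0.5] w 1.0
d [ 0.     -0.0013  0.0759] w [-0.28  0.07 -0.18]
```

Call:
jog_arm([
  {"claw": 100,"dx": 0,"dy": -0.001,"dz": 0.015,"wx": -0.2,"wy": 0,"wz": -0.1},
  {"claw": 100,"dx": 0,"dy": -0.001,"dz": 0.03,"wx": -0.2,"wy": 0,"wz": -0.1},
  {"claw": 100,"dx": 0,"dy": -0.001,"dz": 0.045,"wx": -0.2,"wy": 0,"wz": -0.1},
  {"claw": 100,"dx": 0,"dy": -0.001,"dz": 0.06,"wx": -0.2,"wy": 0,"wz": -0.1},
  {"claw": 100,"dx": 0,"dy": -0.001,"dz": 0.07,"wx": -0.2,"wy": 0,"wz": -0.1},
  {"claw": 100,"dx": 0,"dy": -0.001,"dz": 0.0755,"wx": -0.2,"wy": 0,"wz": -0.1},
  {"claw": 100,"dx": 0,"dy": -0.001,"dz": 0.0755,"wx": -0.2,"wy": 0,"wz": -0.1},
  {"claw": 100,"dx": 0,"dy": -0.001,"dz": 0.0755,"wx": -0.2,"wy": 0,"wz": -0.1},
])

```text
time_s: 33.05
position: [0.5491, 0.0229, 0.0802]
eef_rot: [2.091, 0.157, 0.089]
force: [0.4, 0.9, 0.6]
gripper_width: 1.0
```

```bash
python3 - <<'E'
from h import *
s=st(); blk(6,-24,.053,-60,.055)
im=shot('side','s15',(250,190,390,310),5); P=cloud(im).reshape(-1,3); q=np.c_[(P[:,:2]-C0)@RP,P[:,2]]*1000
t=q[(abs(q[:,0]-6)<24)&(q[:,1]<-30)&(q[:,1]>-50)&(q[:,2]>14)&(q[:,2]<104)]; print(len(t),np.percentile(t,[2,50,98],axis=0).round(1))
E
```

```text
t 33.05 pos [0.5491 0.0229 0.0802] rot [2.091 0.157 0.089] F [0.4 0.9 0.6] w 1.0
d [0.0002 0.0009 0.0011] w [-0.05 -0.02  0.05]
556 [[-16.9 -47.   15.6]
 [  5.3 -43.8  64.3]
 [ 28.  -32.5 100.8]]
```

Call:
jog_arm([
  {"claw": 80,"dx": 0,"dy": 0.0005,"dz": 0.0005,"wx": 0,"wy": 0,"wz": 0},
  {"claw": 72,"dx": 0,"dy": 0.0005,"dz": 0.0005,"wx": 0,"wy": 0,"wz": 0},
  {"claw": 66,"dx": 0,"dy": 0.0005,"dz": 0.0005,"wx": 0,"wy": 0,"wz": 0},
  {"claw": 60,"dx": 0,"dy": 0.0005,"dz": 0.0005,"wx": 0,"wy": 0,"wz": 0},
  {"claw": 50,"dx": 0,"dy": 0.0005,"dz": 0.0005,"wx": 0,"wy": 0,"wz": 0},
  {"claw": 50,"dx": 0,"dy": 0.0005,"dz": 0.0005,"wx": 0,"wy": 0,"wz": 0},
], force=30)

```text
time_s: 33.7
position: [0.5492, 0.022, 0.0805]
eef_rot: [2.09, 0.157, 0.089]
force: [-0.5, 2.3, 4.2]
gripper_width: 0.674
```

Call:
jog_arm([
  {"claw": 45,"dx": 0,"dy": 0,"dz": 0,"wx": 0,"wy": 0,"wz": 0},
  {"claw": 45,"dx": 0,"dy": 0,"dz": 0,"wx": 0,"wy": 0,"wz": 0},
  {"claw": 45,"dx": 0,"dy": 0,"dz": 0,"wx": 0,"wy": 0,"wz": 0},
], force=70)

```text
time_s: 34.0
position: [0.5492, 0.0219, 0.0806]
eef_rot: [2.09, 0.156, 0.089]
force: [0.8, 3.9, 5.2]
gripper_width: 0.671
```

```bash
python3 - <<'E'
from h import *
s=st(); blk(6,-24,.053,-60,.055); blk(6,-24,.14,-60,.055)
E
```

```text
t 34.0 pos [0.5492 0.0219 0.0806] rot [2.09  0.156 0.089] F [0.8 3.9 5.2] w 0.671
d [0.0002 0.0001 0.0004] w [ 0.   -0.01  0.05]
d [ 0.0001  0.0754 -0.0431] w [ 0.   -0.01  0.05]
```

Call:
jog_arm([
  {"claw": 45,"dx": 0,"dy": 0.004,"dz": -0.002,"wx": 0,"wy": 0,"wz": 0},
  {"claw": 45,"dx": 0,"dy": 0.015,"dz": -0.009,"wx": 0,"wy": 0,"wz": 0},
  {"claw": 45,"dx": 0,"dy": 0.03,"dz": -0.017,"wx": 0,"wy": 0,"wz": 0},
  {"claw": 45,"dx": 0,"dy": 0.045,"dz": -0.026,"wx": 0,"wy": 0,"wz": 0},
  {"claw": 45,"dx": 0,"dy": 0.06,"dz": -0.034,"wx": 0,"wy": 0,"wz": 0},
  {"claw": 45,"dx": 0,"dy": 0.0754,"dz": -0.043,"wx": 0,"wy": 0,"wz": 0},
  {"claw": 45,"dx": 0,"dy": 0.0754,"dz": -0.043,"wx": 0,"wy": 0,"wz": 0},
])

```text
time_s: 34.7
position: [0.5492, 0.0201, 0.1694]
eef_rot: [2.091, 0.152, 0.09]
force: [0.7, 0.2, -4.0]
gripper_width: 0.67
```

```bash
python3 - <<'E'
from h import *
s=st(); blk(6,-24,.14,-60); blk(9,20,.11,30)
E
```

```text
t 34.7 pos [0.5492 0.0201 0.1694] rot [2.091 0.152 0.09 ] F [ 0.7  0.2 -4. ] w 0.67
d [ 0.0005 -0.0023 -0.0003] w [-0.05  0.06 -0.17]
d [0.0035 0.0047 0.0316] w [89.95 -0.09 -0.18]
```

Call:
jog_arm([
  {"claw": 45,"dx": 0,"dy": 0,"dz": 0,"wx": 4,"wy": 0,"wz": 0},
  {"claw": 45,"dx": 0,"dy": 0,"dz": 0,"wx": 10,"wy": 0,"wz": 0},
  {"claw": 45,"dx": 0,"dy": 0,"dz": 0,"wx": 16,"wy": 0,"wz": 0},
  {"claw": 45,"dx": 0,"dy": 0,"dz": 0,"wx": 22,"wy": 0,"wz": 0},
  {"claw": 45,"dx": 0,"dy": 0,"dz": 0,"wx": 28,"wy": 0,"wz": 0},
  {"claw": 45,"dx": 0,"dy": 0,"dz": 0,"wx": 34,"wy": 0,"wz": 0},
  {"claw": 45,"dx": 0,"dy": 0,"dz": 0,"wx": 40,"wy": 0,"wz": 0},
  {"claw": 45,"dx": 0,"dy": 0,"dz": 0,"wx": 46,"wy": 0,"wz": 0},
])

```text
time_s: 35.5
position: [0.5477, 0.0204, 0.1664]
eef_rot: [2.893, 0.214, 0.02]
force: [-0.3, -0.4, -3.9]
gripper_width: 0.67
```

Call:
jog_arm([
  {"claw": 45,"dx": 0,"dy": 0,"dz": 0,"wx": 6,"wy": 0,"wz": 0},
  {"claw": 45,"dx": 0,"dy": 0,"dz": 0,"wx": 12,"wy": 0,"wz": 0},
  {"claw": 45,"dx": 0,"dy": 0,"dz": 0,"wx": 18,"wy": 0,"wz": 0},
  {"claw": 45,"dx": 0,"dy": 0,"dz": 0,"wx": 25,"wy": 0,"wz": 0},
  {"claw": 45,"dx": 0,"dy": 0,"dz": 0,"wx": 32,"wy": 0,"wz": 0},
  {"claw": 45,"dx": 0,"dy": 0,"dz": 0,"wx": 38,"wy": 0,"wz": 0},
  {"claw": 45,"dx": 0,"dy": 0,"dz": 0,"wx": 44,"wy": 0,"wz": 0},
  {"claw": 45,"dx": 0,"dy": 0,"dz": 0,"wx": 44,"wy": 0,"wz": 0},
])

```text
time_s: 36.3
position: [0.548, 0.0155, 0.1636]
eef_rot: [-2.614, -0.181, 0.059]
force: [-0.3, -0.5, -3.8]
gripper_width: 0.668
```

```bash
python3 - <<'E'
from h import *
s=st(); blk(9,45,.06,30); print(s['qpos'])
E
```

```text
t 36.3 pos [0.548  0.0155 0.1636] rot [-2.614 -0.181  0.059] F [-0.3 -0.5 -3.8] w 0.668
d [0.0058 0.0282 0.0483] w [ 0.07  0.16 -0.62]
[ 0.45898068  0.77267853 -0.52665738  1.80475094 -0.22297681  0.75869047
  0.35421105]
```

Call:
jog_arm([
  {"claw": 45,"dx": 0.001,"dy": 0.006,"dz": 0.01,"wx": 0,"wy": 0,"wz": -0.2},
  {"claw": 45,"dx": 0.003,"dy": 0.014,"dz": 0.024,"wx": 0,"wy": 0.1,"wz": -0.4},
  {"claw": 45,"dx": 0.005,"dy": 0.023,"dz": 0.04,"wx": 0,"wy": 0.1,"wz": -0.6},
  {"claw": 45,"dx": 0.0058,"dy": 0.0282,"dz": 0.0483,"wx": 0,"wy": 0.1,"wz": -0.6},
  {"claw": 45,"dx": 0.0058,"dy": 0.0282,"dz": 0.0483,"wx": 0,"wy": 0.1,"wz": -0.6},
  {"claw": 45,"dx": 0.0058,"dy": 0.0282,"dz": 0.0483,"wx": 0,"wy": 0.1,"wz": -0.6},
])

```text
time_s: 36.9
position: [0.5547, 0.0226, 0.1111]
eef_rot: [-2.611, -0.208, 0.049]
force: [0.6, 0.6, -4.0]
gripper_width: 0.673
```

```bash
python3 - <<'E'
from h import *
s=st(); blk(9,48,.031,30)
im=shot('top','t16',(262,220,388,335),5); P=cloud(im).reshape(-1,3); q=np.c_[(P[:,:2]-C0)@RP,P[:,2]]*1000
t=q[(abs(q[:,0]-9)<40)&(q[:,1]>40)&(q[:,1]<110)&(q[:,2]>60)&(q[:,2]<95)]; print(len(t),len(t) and np.percentile(t,[2,50,98],axis=0).round(1))
A=np.c_[t[:,:2],np.ones(len(t))]; print(np.linalg.lstsq(A,t[:,2],rcond=None)[0] if len(t)>10 else '')
E
```

```text
t 36.9 pos [0.5547 0.0226 0.1111] rot [-2.611 -0.208  0.049] F [ 0.6  0.6 -4. ] w 0.673
d [-0.0026  0.0191  0.0264] w [-0.    0.02  0.62]
838 [[-25.8  41.9  67. ]
 [  9.9  67.1  80.5]
 [ 42.8  96.7  85.6]]
[ 4.16123146e-02 -4.90311154e-03  7.99789312e+01]
```

```bash
python3 - <<'E'
from h import *
im=load('t16'); p=im['pixels']; P=cloud(im); q=np.dstack([(P[:,:,:2]-C0)@RP,P[:,:,2]])*1000
m=(abs(q[:,:,0]-9)<45)&(q[:,:,1]>35)&(q[:,:,1]<110)&(q[:,:,2]>72)&(q[:,:,2]<92)
t=q[m]
for a in range(-30,55,10):
    k=t[(t[:,0]>a)&(t[:,0]<a+10)]
    if len(k): print(a,len(k),k[:,1].min().round(1),k[:,1].max().round(1),np.median(k[:,2]).round(1))
E
```

```text
-30 19 49.6 59.7 79.6
-20 108 45.2 97.9 80.2
-10 130 37.7 97.4 80.6
0 145 35.1 97.7 80.6
10 140 35.2 97.3 80.7
20 144 35.9 97.9 80.9
30 132 35.7 98.1 80.6
40 21 48.8 61.8 81.3
50 5 51.9 56.5 78.3
```

View pics/t16.png

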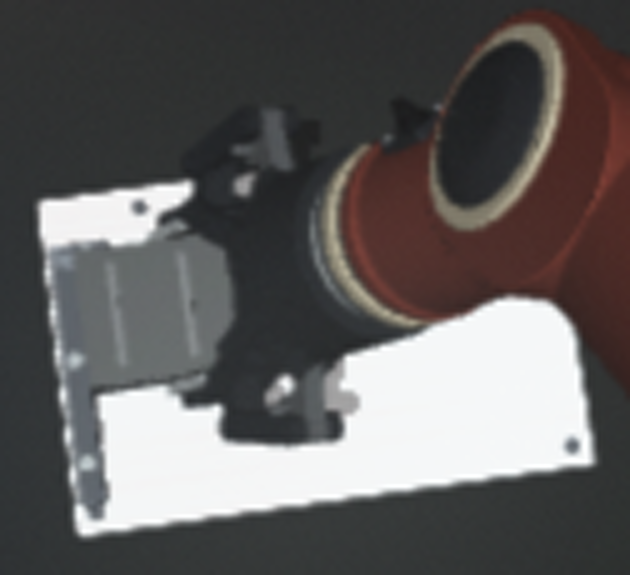

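The block is inverted and level above the corner; its fence end is at y≈97.5 mm. I lower it with clearance to the fences.

```bash
python3 - <<'E'
from h import *
blk(9,48.5,.0315,30); blk(9,48.5,.06,30)
E
```

```text
d [-0.0028  0.0185  0.0268] w [ 0.01 -0.05  0.63]
d [-0.0027  0.0042  0.0021] w [ 0.01 -0.05  0.63]
```

Call:
jog_arm([
  {"claw": 45,"dx": -0.0026,"dy": 0.003,"dz": 0,"wx": 0,"wy": 0,"wz": 0.5},
  {"claw": 45,"dx": -0.0026,"dy": 0.006,"dz": 0.005,"wx": 0,"wy": 0,"wz": 0.5},
  {"claw": 45,"dx": -0.0026,"dy": 0.01,"dz": 0.011,"wx": 0,"wy": 0,"wz": 0.5},
  {"claw": 45,"dx": -0.0026,"dy": 0.014,"dz": 0.018,"wx": 0,"wy": 0,"wz": 0.5},
  {"claw": 45,"dx": -0.0026,"dy": 0.018,"dz": 0.025,"wx": 0,"wy": 0,"wz": 0.5},
  {"claw": 45,"dx": -0.0026,"dy": 0.0185,"dz": 0.0262,"wx": 0,"wy": 0,"wz": 0.5},
  {"claw": 45,"dx": -0.0026,"dy": 0.0185,"dz": 0.0262,"wx": 0,"wy": 0,"wz": 0.5},
])

```text
time_s: 37.65
position: [0.5528, 0.0184, 0.0788]
eef_rot: [-2.611, -0.195, 0.051]
force: [0.6, 0.1, -1.7]
gripper_width: 0.671
```

```bash
python3 - <<'E'
from h import *
s=st(); blk(9,48.5,.028,30); print('Fplate',np.array(s['force'][:2])@RP)
E
```

```text
t 37.65 pos [0.5528 0.0184 0.0788] rot [-2.611 -0.195  0.051] F [ 0.6  0.1 -1.7] w 0.671
d [0.0002 0.0007 0.0033] w [-0.01 -0.02  0.03]
Fplate [0.61501628 0.00071933]
```

Call:
jog_arm([
  {"claw": 45,"dx": 0,"dy": -0.001,"dz": 0.0005,"wx": 0,"wy": 0,"wz": 0},
  {"claw": 45,"dx": 0,"dy": -0.002,"dz": 0.001,"wx": 0,"wy": 0,"wz": 0},
  {"claw": 45,"dx": 0.0005,"dy": -0.003,"dz": 0.0015,"wx": 0,"wy": 0,"wz": 0},
  {"claw": 45,"dx": 0.001,"dy": -0.003,"dz": 0.0015,"wx": 0,"wy": 0,"wz": 0},
  {"claw": 45,"dx": 0.001,"dy": -0.003,"dz": 0.0015,"wx": 0,"wy": 0,"wz": 0},
])

```text
time_s: 38.15
position: [0.5535, 0.0221, 0.0795]
eef_rot: [-2.612, -0.196, 0.05]
force: [-0.9, 0.8, -3.3]
gripper_width: 0.673
```

```bash
python3 - <<'E'
from h import *
s=st(); blk(11,52,.028,30); print('Fplate',np.array(s['force'][:2])@RP,s['torque'])
E
```

```text
t 38.15 pos [0.5535 0.0221 0.0795] rot [-2.612 -0.196  0.05 ] F [-0.9  0.8 -3.3] w 0.673
d [0.0009 0.0011 0.0038] w [-0.   -0.05  0.08]
Fplate [-0.79304813  0.91803748] [-0.82541794 -0.09631522  0.04313356]
```

Call:
jog_arm([
  {"claw": 45,"dx": 0.0005,"dy": -0.0005,"dz": 0.001,"wx": 0,"wy": 0,"wz": 0},
  {"claw": 45,"dx": 0.001,"dy": -0.0015,"dz": 0.0015,"wx": 0,"wy": 0,"wz": 0},
  {"claw": 45,"dx": 0.001,"dy": -0.002,"dz": 0.002,"wx": 0,"wy": 0,"wz": 0},
  {"claw": 45,"dx": 0.001,"dy": -0.002,"dz": 0.002,"wx": 0,"wy": 0,"wz": 0},
])

```text
time_s: 38.55
position: [0.5539, 0.025, 0.0787]
eef_rot: [-2.611, -0.195, 0.051]
force: [-0.2, 0.2, -3.0]
gripper_width: 0.669
```

```bash
python3 - <<'E'
from h import *
s=st(); blk(11,52,.028,30); print('Fplate',np.array(s['force'][:2])@RP,s['torque'])
E
```

```text
t 38.55 pos [0.5539 0.025  0.0787] rot [-2.611 -0.195  0.051] F [-0.2  0.2 -3. ] w 0.669
d [0.0001 0.0031 0.0017] w [-0.02 -0.03  0.07]
Fplate [-0.12972552  0.19578475] [-0.84635596 -0.05086372  0.00143214]
```

Call:
jog_arm([
  {"claw": 45,"dx": 0.0005,"dy": -0.0007,"dz": 0.0005,"wx": 0,"wy": 0,"wz": 0},
  {"claw": 45,"dx": 0.001,"dy": -0.0014,"dz": 0.001,"wx": 0,"wy": 0,"wz": 0},
  {"claw": 45,"dx": 0.001,"dy": -0.0014,"dz": 0.001,"wx": 0,"wy": 0,"wz": 0},
])

```text
time_s: 38.85
position: [0.554, 0.0253, 0.0786]
eef_rot: [-2.613, -0.195, 0.053]
force: [-2.8, -3.7, 1.8]
gripper_width: 0.671
```

Call:
jog_arm([
  {"claw": 45,"dx": 0.0005,"dy": -0.0007,"dz": 0.0005,"wx": 0,"wy": 0,"wz": 0},
  {"claw": 45,"dx": 0.001,"dy": -0.0014,"dz": 0.001,"wx": 0,"wy": 0,"wz": 0},
  {"claw": 45,"dx": 0.001,"dy": -0.0014,"dz": 0.001,"wx": 0,"wy": 0,"wz": 0},
])

```text
time_s: 39.15
position: [0.5541, 0.0255, 0.0787]
eef_rot: [-2.615, -0.195, 0.055]
force: [-5.1, -9.2, 7.7]
gripper_width: 0.672
```

```bash
python3 - <<'E'
from h import *
s=st(); blk(11,55,.028,30); print('Fplate',np.array(s['force'][:2])@RP,s['torque'])
E
```

```text
t 39.15 pos [0.5541 0.0255 0.0787] rot [-2.615 -0.195  0.055] F [-5.1 -9.2  7.7] w 0.672
d [-0.0001  0.0009  0.003 ] w [ 0.16  0.13 -0.02]
Fplate [-6.4175623  -8.30511215] [-1.26434439  0.74837029  0.80746191]
```

Call:
jog_arm([
  {"claw": 45,"dx": -0.0008,"dy": -0.0002,"dz": -0.0015,"wx": 0,"wy": 0,"wz": 0},
  {"claw": 45,"dx": -0.0008,"dy": -0.0002,"dz": -0.0015,"wx": 0,"wy": 0,"wz": 0},
  {"claw": 70,"dx": -0.0008,"dy": -0.0002,"dz": -0.0015,"wx": 0,"wy": 0,"wz": 0},
  {"claw": 76,"dx": -0.0008,"dy": 0.0002,"dz": -0.0015,"wx": 0,"wy": 0,"wz": 0},
  {"claw": 90,"dx": -0.0008,"dy": 0.0002,"dz": -0.0015,"wx": 0,"wy": 0,"wz": 0},
  {"claw": 100,"dx": -0.0008,"dy": 0.0002,"dz": -0.0015,"wx": 0,"wy": 0,"wz": 0},
  {"claw": 100,"dx": -0.0008,"dy": 0.0002,"dz": -0.0015,"wx": 0,"wy": 0,"wz": 0},
])

```text
time_s: 39.85
position: [0.5551, 0.028, 0.0798]
eef_rot: [-2.611, -0.196, 0.05]
force: [-0.3, 0.0, -0.0]
gripper_width: 1.001
```

Call:
jog_arm([
  {"claw": 100,"dx": 0,"dy": 0,"dz": -0.01,"wx": 0,"wy": 0,"wz": 0},
  {"claw": 100,"dx": 0,"dy": 0,"dz": -0.03,"wx": 0,"wy": 0,"wz": 0},
  {"claw": 100,"dx": 0,"dy": 0,"dz": -0.06,"wx": 0,"wy": 0,"wz": 0},
  {"claw": 100,"dx": 0,"dy": 0,"dz": -0.1,"wx": 0,"wy": 0,"wz": 0},
  {"claw": 100,"dx": 0,"dy": 0,"dz": -0.14,"wx": 0,"wy": 0,"wz": 0},
  {"claw": 100,"dx": 0,"dy": 0,"dz": -0.16,"wx": 0,"wy": 0,"wz": 0},
  {"claw": 100,"dx": 0,"dy": 0,"dz": -0.16,"wx": 0,"wy": 0,"wz": 0},
])

```text
time_s: 40.55
position: [0.5683, -0.0542, 0.2212]
eef_rot: [-2.615, -0.192, 0.04]
force: [0.3, 0.6, 0.3]
gripper_width: 1.003
```

```bash
python3 - <<'E'
from h import *
s=st()
im=shot('top','t17',(262,240,388,335),5); p=im['pixels']; P=cloud(im); q=np.dstack([(P[:,:,:2]-C0)@RP,P[:,:,2]])*1000
m=(q[:,:,2]>40)&(q[:,:,2]<60)&(abs(q[:,:,0]-11)<45)&(q[:,:,1]>-10)&(q[:,:,1]<110)
v,u=np.where(m); w=np.array([toplate(at(im,a,b,.048)) for a,b in zip(u,v)]).astype(np.float32); print(len(v),cv2.minAreaRect(w),np.median(q[m][:,2]))
print('A'); blk(11,55,.1,0)
E
```

```text
t 40.55 pos [ 0.5683 -0.0542  0.2212] rot [-2.615 -0.192  0.04 ] F [0.3 0.6 0.3] w 1.003
1135 ((10.767566680908203, 56.142921447753906), (89.743896484375, 58.80182647705078), 89.81170654296875) 48.04511408838791
A
d [-0.0018 -0.061   0.1094] w [-2.99e+01 -2.30e-01 -1.00e-02]
```

The block is flush at home (90×59 mm, top at 48 mm). Next I lift the emptied tray off.

Call:
jog_arm([
  {"claw": 100,"dx": 0,"dy": -0.015,"dz": 0.02,"wx": -7.5,"wy": 0,"wz": 0},
  {"claw": 100,"dx": -0.001,"dy": -0.03,"dz": 0.045,"wx": -15,"wy": 0,"wz": 0},
  {"claw": 100,"dx": -0.0018,"dy": -0.05,"dz": 0.07,"wx": -22.5,"wy": 0,"wz": 0},
  {"claw": 100,"dx": -0.0018,"dy": -0.061,"dz": 0.0945,"wx": -29.9,"wy": -0.2,"wz": 0},
  {"claw": 100,"dx": -0.0018,"dy": -0.0655,"dz": 0.1015,"wx": -29.9,"wy": -0.2,"wz": 0},
  {"claw": 100,"dx": -0.0018,"dy": -0.0655,"dz": 0.1015,"wx": -29.9,"wy": -0.2,"wz": 0},
  {"claw": 100,"dx": -0.0018,"dy": -0.0655,"dz": 0.1015,"wx": -29.9,"wy": -0.2,"wz": 0},
])

```text
time_s: 41.3
position: [0.5484, 0.053, 0.1622]
eef_rot: [-3.132, -0.233, 0.007]
force: [0.1, -1.5, 0.5]
gripper_width: 1.0
```

```bash
python3 - <<'E'
from h import *
s=st(); blk(11,55,.045,0)
E
```

```text
t 41.3 pos [0.5484 0.053  0.1622] rot [-3.132 -0.233  0.007] F [ 0.1 -1.5  0.5] w 1.0
d [ 0.0017 -0.      0.0622] w [-0.1   0.26  0.01]
```

Call:
jog_arm([
  {"claw": 100,"dx": 0.0012,"dy": 0,"dz": 0.025,"wx": 0,"wy": 0.2,"wz": 0},
  {"claw": 100,"dx": 0.0012,"dy": 0,"dz": 0.05,"wx": 0,"wy": 0.2,"wz": 0},
  {"claw": 100,"dx": 0.0012,"dy": 0,"dz": 0.061,"wx": 0,"wy": 0.2,"wz": 0},
  {"claw": 100,"dx": 0.0012,"dy": 0,"dz": 0.061,"wx": 0,"wy": 0.2,"wz": 0},
  {"claw": 76,"dx": 0.0012,"dy": 0,"dz": 0.061,"wx": 0,"wy": 0.2,"wz": 0},
  {"claw": 70,"dx": 0.0012,"dy": 0,"dz": 0.061,"wx": 0,"wy": 0.2,"wz": 0},
  {"claw": 60,"dx": 0.0012,"dy": 0,"dz": 0.061,"wx": 0,"wy": 0.2,"wz": 0},
  {"claw": 50,"dx": 0.0012,"dy": 0,"dz": 0.061,"wx": 0,"wy": 0.2,"wz": 0},
], force=25)

```text
time_s: 42.1
position: [0.5505, 0.0542, 0.1032]
eef_rot: [-3.131, -0.234, -0.005]
force: [-1.3, -1.1, 5.8]
gripper_width: 0.669
```

Call:
jog_arm([
  {"claw": 50,"dx": 0,"dy": 0,"dz": 0,"wx": 0,"wy": 0,"wz": 0},
  {"claw": 50,"dx": 0,"dy": 0,"dz": 0,"wx": 0,"wy": 0,"wz": 0},
])

```text
time_s: 42.3
position: [0.5505, 0.0543, 0.1032]
eef_rot: [-3.132, -0.234, -0.005]
force: [-1.2, -1.3, 6.9]
gripper_width: 0.668
```

```bash
python3 - <<'E'
from h import *
s=st(); blk(11,55,.046,0)
E
```

```text
t 42.3 pos [0.5505 0.0543 0.1032] rot [-3.132 -0.234 -0.005] F [-1.2 -1.3  6.9] w 0.668
d [-0.0009  0.0008  0.0022] w [-0.06 -0.19  0.06]
```

Slow vertical lift for the first 15 mm, then up.

Call:
jog_arm([
  {"claw": 45,"dx": 0,"dy": 0,"dz": -0.002,"wx": 0,"wy": 0,"wz": 0},
  {"claw": 45,"dx": 0,"dy": 0,"dz": -0.004,"wx": 0,"wy": 0,"wz": 0},
  {"claw": 45,"dx": 0,"dy": 0,"dz": -0.007,"wx": 0,"wy": 0,"wz": 0},
  {"claw": 45,"dx": 0,"dy": 0,"dz": -0.011,"wx": 0,"wy": 0,"wz": 0},
  {"claw": 45,"dx": 0,"dy": 0,"dz": -0.018,"wx": 0,"wy": 0,"wz": 0},
  {"claw": 45,"dx": 0,"dy": 0,"dz": -0.03,"wx": 0,"wy": 0,"wz": 0},
  {"claw": 45,"dx": 0,"dy": 0,"dz": -0.05,"wx": 0,"wy": 0,"wz": 0},
  {"claw": 45,"dx": 0,"dy": 0,"dz": -0.06,"wx": 0,"wy": 0,"wz": 0},
])

```text
time_s: 43.1
position: [0.5506, 0.0546, 0.1642]
eef_rot: [-3.131, -0.235, -0.007]
force: [0.2, 0.0, -1.7]
gripper_width: 0.67
```

```bash
python3 - <<'E'
from h import *
s=st(); rel([.5137,-.2515,.15],down(-3.2))
im=bot.get_image('side'); P=cloud(im).reshape(-1,3); q=np.c_[(P[:,:2]-C0)@RP,P[:,2]]*1000
t=q[(abs(q[:,0]-11)<22)&(abs(q[:,1]-55)<42)&(q[:,2]>12)&(q[:,2]<60)]; print(len(t),np.percentile(t[:,2],[5,50,95]).round(1))
c=im['pixels'].reshape(-1,3)[(abs(q[:,0]-11)<22)&(abs(q[:,1]-55)<42)&(q[:,2]>12)&(q[:,2]<60)]; print('white px',(c.min(1)>140).sum(),'gold',((c[:,0]>120)&(c[:,2]<90)).sum())
E
```

```text
t 43.1 pos [0.5506 0.0546 0.1642] rot [-3.131 -0.235 -0.007] F [ 0.2  0.  -1.7] w 0.67
d [-0.0823  0.2972  0.0132] w [-0.13 -0.25 11.78]
311 [20.4 27.5 35.6]
white px 4 gold 5
```

Call:
jog_arm([
  {"claw": 45,"dx": -0.011,"dy": 0.04,"dz": 0,"wx": 0,"wy": 0,"wz": 1.5},
  {"claw": 45,"dx": -0.024,"dy": 0.085,"dz": 0,"wx": 0,"wy": 0,"wz": 3.5},
  {"claw": 45,"dx": -0.036,"dy": 0.13,"dz": 0,"wx": 0,"wy": 0,"wz": 5},
  {"claw": 45,"dx": -0.048,"dy": 0.175,"dz": 0.003,"wx": 0,"wy": 0,"wz": 7},
  {"claw": 45,"dx": -0.06,"dy": 0.22,"dz": 0.006,"wx": 0,"wy": 0,"wz": 9},
  {"claw": 45,"dx": -0.072,"dy": 0.262,"dz": 0.01,"wx": 0,"wy": 0,"wz": 10.5},
  {"claw": 45,"dx": -0.08,"dy": 0.29,"dz": 0.013,"wx": -0.1,"wy": -0.2,"wz": 11.8},
  {"claw": 45,"dx": -0.0823,"dy": 0.2972,"dz": 0.013,"wx": -0.1,"wy": -0.2,"wz": 11.8},
])

```text
time_s: 43.95
position: [0.5107, -0.2572, 0.1477]
eef_rot: [3.137, -0.101, -0.007]
force: [-0.5, 0.4, -1.6]
gripper_width: 0.67
```

Call:
jog_arm([
  {"claw": 45,"dx": 0,"dy": 0,"dz": 0.02,"wx": 0,"wy": 0,"wz": 0},
  {"claw": 45,"dx": 0,"dy": 0,"dz": 0.045,"wx": 0,"wy": 0,"wz": 0},
  {"claw": 45,"dx": 0,"dy": 0,"dz": 0.063,"wx": 0,"wy": 0,"wz": 0},
  {"claw": 45,"dx": 0,"dy": 0,"dz": 0.069,"wx": 0,"wy": 0,"wz": 0},
  {"claw": 45,"dx": 0,"dy": 0,"dz": 0.07,"wx": 0,"wy": 0,"wz": 0},
  {"claw": 45,"dx": 0,"dy": 0,"dz": 0.07,"wx": 0,"wy": 0,"wz": 0},
])

```text
time_s: 44.55
position: [0.5133, -0.2513, 0.079]
eef_rot: [3.14, -0.087, -0.001]
force: [0.1, -0.6, -1.3]
gripper_width: 0.673
```

```bash
python3 - <<'E'
from h import *
s=st(); rel([.5137,-.2515,.0772],down(-3.2))
im=shot('top','t18',(262,240,388,335),6); p=im['pixels']; P=cloud(im); q=np.dstack([(P[:,:,:2]-C0)@RP,P[:,:,2]])*1000
m=((p.max(2)<140)|(q[:,:,2]>30))&(q[:,:,2]>23)&(q[:,:,2]<40)&(abs(q[:,:,0]-11)<40)&(q[:,:,1]>0)&(q[:,:,1]<110)
v,u=np.where(m); w=np.array([toplate(at(im,a,b,.028)) for a,b in zip(u,v)]).astype(np.float32); print(len(v),cv2.minAreaRect(w))
E
```

```text
t 44.55 pos [ 0.5133 -0.2513  0.079 ] rot [ 3.14e+00 -8.70e-02 -1.00e-03] F [ 0.1 -0.6 -1.3] w 0.673
d [0.0004 0.0002 0.0018] w [0.01 0.05 0.04]
737 ((9.422710418701172, 60.24872970581055), (98.51152038574219, 75.59284210205078), 89.87581634521484)
```

View pics/t18.png

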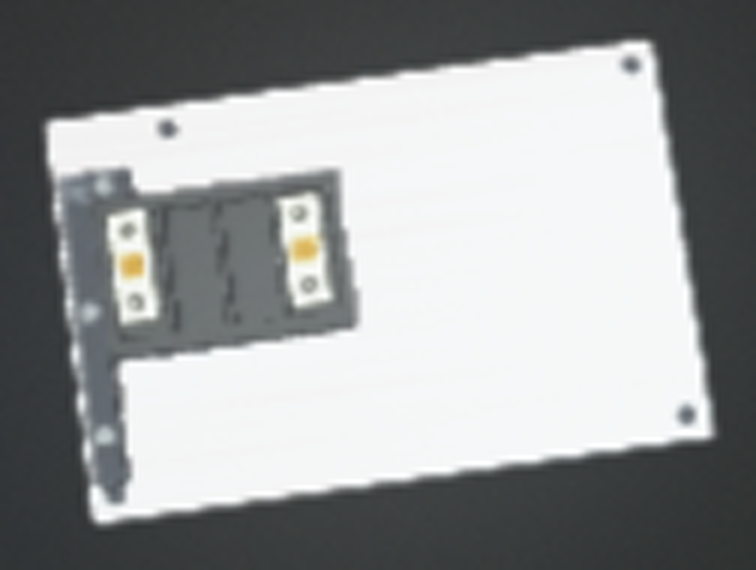

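Both cartridges lie face up (gold at (132,265), (304,249)) in the tray, which is flush in the corner. I set the emptied tray down and retreat.

Call:
jog_arm([
  {"claw": 45,"dx": 0,"dy": 0,"dz": 0.001,"wx": 0,"wy": 0,"wz": 0},
  {"claw": 45,"dx": 0,"dy": 0,"dz": 0.002,"wx": 0,"wy": 0,"wz": 0},
  {"claw": 75,"dx": 0,"dy": 0,"dz": 0.002,"wx": 0,"wy": 0,"wz": 0},
  {"claw": 100,"dx": 0,"dy": 0,"dz": 0.001,"wx": 0,"wy": 0,"wz": 0},
  {"claw": 100,"dx": 0,"dy": 0,"dz": 0,"wx": 0,"wy": 0,"wz": 0},
  {"claw": 100,"dx": 0,"dy": 0,"dz": -0.04,"wx": 0,"wy": 0,"wz": 0},
  {"claw": 100,"dx": 0,"dy": 0,"dz": -0.08,"wx": 0,"wy": 0,"wz": 0},
  {"claw": 100,"dx": 0,"dy": 0,"dz": -0.12,"wx": 0,"wy": 0,"wz": 0},
])

```text
time_s: 45.4
position: [0.5127, -0.2516, 0.1996]
eef_rot: [-3.14, 0.088, 0.005]
force: [1.0, -0.6, -0.3]
gripper_width: 1.001
```

Call:
jog_arm([
  {"claw": 100,"dx": 0,"dy": 0,"dz": 0,"wx": 0,"wy": 0,"wz": 0},
  {"claw": 100,"dx": 0,"dy": 0,"dz": 0,"wx": 0,"wy": 0,"wz": 0},
  {"claw": 100,"dx": 0,"dy": 0,"dz": 0,"wx": 0,"wy": 0,"wz": 0},
])

```text
time_s: 45.7
position: [0.5121, -0.2514, 0.1973]
eef_rot: [-3.14, 0.088, 0.007]
force: [1.0, -0.0, -0.5]
gripper_width: 1.004
```

```bash
python3 - <<'E'
from h import *
s=st()
im=bot.get_image('top'); p=im['pixels']; P=cloud(im); q=np.dstack([(P[:,:,:2]-C0)@RP,P[:,:,2]])*1000
m=(p.max(2)<140)&(q[:,:,2]>23.5)&(q[:,:,2]<31)&(abs(q[:,:,0]-11)<40)&(q[:,:,1]>0)&(q[:,:,1]<103)
v,u=np.where(m); w=np.array([toplate(at(im,a,b,.028)) for a,b in zip(u,v)]).astype(np.float32)
far=w[w[:,1]<60]; print('filled tray x',np.percentile(far[:,0],[1,99]),'y min',np.percentile(w[:,1],1)) 
i2=bot.get_image('side'); Q=cloud(i2).reshape(-1,3); t=Q[(abs(Q[:,0]-.5137)<.06)&(abs(Q[:,1]+.2515)<.07)&(Q[:,2]>.014)&(Q[:,2]<.05)]
print('mat tray',len(t),np.percentile(t,[2,50,98],axis=0).round(4))
for a in (0,):
    c=(p[:,:,0].astype(int)-p[:,:,2]>60)&(q[:,:,2]>25)&(q[:,:,2]<42)&(abs(q[:,:,0]-11)<30)&(q[:,:,1]>5)&(q[:,:,1]<105)
    n,l,_,ce=cv2.connectedComponentsWithStats(c.astype(np.uint8)); print([toplate(at(im,*x,.033)).round(1) for x in ce[1:]])
E
```

```text
t 45.7 pos [ 0.5121 -0.2514  0.1973] rot [-3.14   0.088  0.007] F [ 1.  -0.  -0.5] w 1.004
filled tray x [-17.97773867  38.14693283] y min 11.815243
mat tray 910 [[ 0.483  -0.2978  0.0164]
 [ 0.5114 -0.2582  0.0231]
 [ 0.5396 -0.2088  0.026 ]]
[array([11.4, 25.3]), array([14.2, 88.3])]
```

```bash
python3 -c "
from bench import bot
print(bot.sign_off())"
```

```text
the job is handed in; nothing more can be done
None
```

The job is handed in after 45.7 s on the robot's clock; sign-off gives no verdict, so what follows is from my own checks.

**What I did:**
- I squared the loading tray against both fences by feel.
- Only two cartridges were on the sheet. I put both in, face down, one in each end pocket.
- I capped the tray with the empty one and turned the pair in two 90° steps. The block stood on its end on the plate while I took a second grip from the other side.
- I pushed the turned block flush into the corner, lifted off the emptied tray and set it upside down on the mat.

**Last checks:**
- **Filled tray:** it is flush in the corner to within about 1 mm in the top image.
- **Cartridges:** both show gold faces up in their pockets. One sits about 3 mm off centre along its pocket, which is against the pocket end but inside the 4.5 mm limit.
- **Emptied tray:** it lies flat on the mat, with its top at about 23 mm.
- **Gripper:** it is open and clear of everything.

**Disagreements:** camera positions along the plate read about 1 mm larger than the force-contact positions throughout. The measured tool position also wandered 1–2 mm between moves. I did not check the bystander objects (bottle, tip box, pipette) separately at the end; no contact was planned or seen.

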